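# Put a batch of handles and blades up to dry

## Task

Put this batch up to dry: lay every knife handle from the mat in the hanging wire basket, shared between the two sides of its bail so that it hangs level, then carry the basket by its grip, level and without setting it or anything in it down on the way, from the loading hooks to the hooks of the drying stand. Last, lift the blade carrier off its peg, hook it onto the half of the drying rail away from the stop collar without setting it down, and slide it along the rail until it meets the collar. Leave everything else on the bench where it is.

Things in the scene. Friction and masses are not known exactly. Their poses are not given: they have to be found in the camera images.
- basket_grip (a point): Centre of the dark wooden grip, 16 (x) by 70 (y) by 22 mm tall, on the wire basket's rigid bail: 90 mm above the basket's underside, 45 mm above its rim. The bail's 10 mm round bar runs along y, ends 112 mm from the grip's centre, and rises from the middle of the basket's two long sides (y = -68, +68 mm). z is up.
- basket_floor (a point): Centre of the wire basket's inner floor, 86 mm below the grip's centre, same axes. Inside, the basket is 232 mm (x) by 132 mm (y) by 41 mm deep. The bail bar crosses over the middle along y, leaving an open half on its -x side and one on its +x side, each about 108 mm long in x.
- basket: The wire basket, 240 (x) by 140 (y) by 45 mm, about 0.5 kg; origin at the centre of its underside, z up. It hangs by the two ends of its bail bar and can swing about the bar; it hangs level when the load is shared between the halves on either side of the bar.
- load_stand_seat (a point): Where the basket hangs at the start: on the loading stand, over a shallow slatted aluminium drip tray. Midway between its two hooks, at the height of the hung bail bar (153 mm). y runs from hook to hook, x away from the robot's side, z up. Hooks at y = -95 and +95 mm, as on the drying stand. The stand may be on the left or the right.
- dry_stand_seat (a point): Where the basket is to hang: midway between the drying stand's two hooks, at the height at which the hung bail bar's centre line rests (153 mm over the bench). y runs from hook to hook, x away from the robot's side, z up. The bail bar is to lie along y in both hooks. The stand may be on the left or the right.
- dry_stand: Drying stand: base a grey warm-air box 30 mm high with black slots on top; two swan-neck hooks of 8 mm rod at y = -95, +95 mm, each a 45-degree V valley across x, open upwards, tops 170 mm high, posts at x = +45 mm beside the basket. Nothing is overhead: the basket goes straight up and down. Origin on the bench below the seat.
- carrier_grip (a point): Centre of the blade carrier's grey plastic head, the part to grip: a flat-sided block 24 (x) by 34 (y) by 40 mm tall. Three knife blades, rigid with it, hang below, down to 177 mm under this point; the pack is 30 (x) by 66 (y) mm. About 0.3 kg. z is up; the slot for the rail runs along y.
- carrier_saddle (a point): Roof of the carrier's slot, 20 mm below the head's centre, same axes. The slot is a hook 14 mm wide (x) for a 10 mm bar, closed on the -x side and below, open on the +x side: the bar passes through an opening 20 mm high, between a lip at x = +7 to +12 mm that reaches 10 mm below the roof and the foot 30 mm below the roof.
- carrier: The blade carrier; origin at the slot's roof. To unhook: raise it about 15 mm, draw it 35 mm towards its own -x, then up. To hook: come from -x with the roof about 20 mm above the bar's axis, move towards +x until the bar is under the roof, lower it until the roof rests on the bar.
- rail_mid (a point): Middle of the axis of the drying rail, a level 10 mm round steel bar 220 mm above the bench between end posts at y = -122 and +122 mm. y runs along the rail towards the stop collar, x away from the robot, z up. The hung carrier's slot roof rests 5 mm above this axis.
- rail_stop (a point): Centre of the face of the stop collar, a dark steel ring 28 mm across and 14 mm wide on the rail, 75 mm from the rail's middle towards +y; same axes as the rail. The face looks along -y. When the carrier touches it, the middle of its head is 17 mm before this point.
- rail: The drying rail with its two posts and feet; origin on the bench under the rail's middle.
- peg_stand: Peg stand on which the blade carrier hangs at the start: a 10 mm round bar along y, 220 mm above the bench, held by a post at y = -64 mm; the other end (y = +40 mm) turns up 11 mm. Origin on the bench below the place where the carrier hangs.
- mat: Grey rubber mat, 176 x 300 x 3 mm, flat on the bench under the handles; origin at the centre of its underside.
- handle1_mid (a point): Centre of an oiled wooden knife handle with a black ferrule at one end: 24 mm wide (x), 104 mm long (y), 22 mm high, about 40 g, lying flat on the mat (its centre 14 mm over the bench). Two to four of the four handles are there.
- handle2_mid (a point): Centre of an oiled wooden knife handle with a black ferrule at one end: 24 mm wide (x), 104 mm long (y), 22 mm high, about 40 g, lying flat on the mat (its centre 14 mm over the bench). Two to four of the four handles are there.
- handle3_mid (a point): Centre of an oiled wooden knife handle with a black ferrule at one end: 24 mm wide (x), 104 mm long (y), 22 mm high, about 40 g, lying flat on the mat (its centre 14 mm over the bench). Two to four of the four handles are there.
- handle4_mid (a point): Centre of an oiled wooden knife handle with a black ferrule at one end: 24 mm wide (x), 104 mm long (y), 22 mm high, about 40 g, lying flat on the mat (its centre 14 mm over the bench). Two to four of the four handles are there.
- file: flat file with a round wooden grip, about 175 mm long, lying before the mat; not part of the job.
- oil_tin: round tin, 72 mm across, 100 mm tall; not part of the job.
- pin_jar: round jar with a steel cap, 64 mm across, 70 mm tall; not part of the job.
Not all that is in view belongs to the job. Leave any red or yellow look-alike of the part that bears handle3_mid alone.

How it is judged:
On the way, in this order (a step that is already met when the one before it is completed fails the run):
1. every handle lies in the basket while it still hangs, level, on the loading hooks (x of handle1_mid in the frame of basket_floor between -0.115 and 0.115 m and y of handle1_mid in the frame of basket_floor between -0.066 and 0.066 m and z of handle1_mid in the frame of basket_floor between 0 and 0.05 m and x of handle2_mid in the frame of basket_floor between -0.115 and 0.115 m and y of handle2_mid in the frame of basket_floor between -0.066 and 0.066 m and z of handle2_mid in the frame of basket_floor between 0 and 0.05 m and x of handle3_mid in the frame of basket_floor between -0.115 and 0.115 m and y of handle3_mid in the frame of basket_floor between -0.066 and 0.066 m and z of handle3_mid in the frame of basket_floor between 0 and 0.05 m and x of handle4_mid in the frame of basket_floor between -0.115 and 0.115 m and y of handle4_mid in the frame of basket_floor between -0.066 and 0.066 m and z of handle4_mid in the frame of basket_floor between 0 and 0.05 m and horizontal distance between basket_grip and load_stand_seat below 0.014 m and z of basket_grip in the frame of load_stand_seat between -0.006 and 0.006 m and angle between basket_grip's own z axis and vertical below 0.14 rad), for 0.3 s.
2. the basket with every handle in it hangs level on the drying hooks (x of handle1_mid in the frame of basket_floor between -0.115 and 0.115 m and y of handle1_mid in the frame of basket_floor between -0.066 and 0.066 m and z of handle1_mid in the frame of basket_floor between 0 and 0.05 m and x of handle2_mid in the frame of basket_floor between -0.115 and 0.115 m and y of handle2_mid in the frame of basket_floor between -0.066 and 0.066 m and z of handle2_mid in the frame of basket_floor between 0 and 0.05 m and x of handle3_mid in the frame of basket_floor between -0.115 and 0.115 m and y of handle3_mid in the frame of basket_floor between -0.066 and 0.066 m and z of handle3_mid in the frame of basket_floor between 0 and 0.05 m and x of handle4_mid in the frame of basket_floor between -0.115 and 0.115 m and y of handle4_mid in the frame of basket_floor between -0.066 and 0.066 m and z of handle4_mid in the frame of basket_floor between 0 and 0.05 m and horizontal distance between basket_grip and dry_stand_seat below 0.014 m and z of basket_grip in the frame of dry_stand_seat between -0.006 and 0.006 m and angle between basket_grip's own z axis and vertical below 0.14 rad and contact force between basket and dry_stand above 1 N), for 0.3 s.
3. the blade carrier hangs on the half of the rail away from the stop collar (x of carrier_saddle in the frame of rail_mid between -0.008 and 0.008 m and z of carrier_saddle in the frame of rail_mid between 0.001 and 0.0095 m and angle between carrier_saddle's own z axis and vertical below 0.2 rad and angle between the y axis of carrier_saddle and the y axis of rail_mid, either way round below 0.2 rad and y of carrier_saddle in the frame of rail_stop between -0.185 and -0.075 m), for 0.2 s.
4. the carrier slides along on the rail past its middle (x of carrier_saddle in the frame of rail_mid between -0.008 and 0.008 m and z of carrier_saddle in the frame of rail_mid between 0.001 and 0.0095 m and angle between carrier_saddle's own z axis and vertical below 0.2 rad and angle between the y axis of carrier_saddle and the y axis of rail_mid, either way round below 0.2 rad and y of carrier_saddle in the frame of rail_stop between -0.068 and -0.03 m), for 0.05 s.
At the end, for the whole second after the job is handed in: Every handle lies inside the basket; the basket hangs at rest on the drying stand's hooks (bail within 14 mm of its seat sideways, 6 mm in height) and level within 0.14 rad; the carrier hangs at rest and upright with its slot seated on the rail, its head within 9 mm of touching the stop collar (all of step 2 and x of carrier_saddle in the frame of rail_mid between -0.008 and 0.008 m and z of carrier_saddle in the frame of rail_mid between 0.001 and 0.0095 m and angle between carrier_saddle's own z axis and vertical below 0.2 rad and angle between the y axis of carrier_saddle and the y axis of rail_mid, either way round below 0.2 rad and contact force between carrier and rail above 0.5 N and y of carrier_saddle in the frame of rail_stop between -0.026 and -0.008 m and linear speed of each of basket, carrier below 0.03 m/s).
It fails at once if the basket is set down or dropped (its underside below 45 mm over the bench) (height (world z) of basket below 0.045 m).
It fails at once if the basket is tipped by more than 0.4 rad (angle between basket_grip's own z axis and vertical above 0.4 rad).
It fails at once if the blade carrier is set down or dropped (its head below 170 mm) (height (world z) of carrier_grip below 0.17 m).
It fails at once if something that is not part of the job is shifted by more than 50 mm (distance of any of file, oil_tin, pin_jar from where it was at the start of the episode above 0.05 m).
Of handle1, handle2, handle3, handle4 only 2 to 4 are there at a start; the rules pass over those that are not, and their reading is None.
At some moment in a run one of handle1, handle2, handle3, handle4 may be knocked a few centimetres aside while the robot is not near it.
It also fails if it takes over 210 s, if anything falls off the work surface, if the arm or the gripper's body presses on something with over 40 N, if the wrist force passes 120 N, or if a joint passes its speed limit or range.

## Robot

A 6-joint arm with a two-finger parallel gripper is mounted at the origin on the work surface. World frame = base frame: x ahead of the robot, y to its left, z up, the work surface at z = 0. Lengths are in m, angles in rad, forces in N, time in s.
With the tool pointing down it reaches from about 0.4 to 0.925 m from the base axis. Payload 3.4 kg.
Tool frame: the origin (TCP) lies at the very end of the fingers, on their centre line; the grasp point (between the pads) lies 19 mm behind it; y points along the fingers, z is the direction in which the jaws open and shut, and the axes are right-handed (so a half turn about y gives the same grasp; the last joint's range is limited). The gripper opens to 85 mm and grips with 20 to 120 N. Pads are 22 mm wide; open, the fingers measure 114 mm over their backs; the gripper's body (76 mm by 85 mm) begins 54 mm behind the grasp point. The pads swing forward as they close: fully open they stand 13 mm farther back than shut.
Start: joints at [-1.258, 0.307, 1.506, -0, 1.328, -0.073], TCP at [0.216, -0.533, 0.231] pointing down, gripper open.
Joint ranges: [-3.12, 3.12], [-1.05, 2.28], [0.14, 2.33], [-1.42, 4.57], [0.1, 2.73], [-2.68, 2.68]. Speed limits (rad/s): [2.57, 2.57, 3.14, 3.14, 3.14, 3.14].

## Interface

Orientations are given as a 3x3 rotation matrix whose columns are the frame's x, y, z axes.
In Python, from rig import readout, optics, ticket gives the robot as it stands. The module is installed in compiled form; this text tells all that it offers.
- The arm moves only by the tool step_arm, never from a script. Its argument "deltas" is a list of rows, each an object of numbers: "rx", "ry", "rz": the turn, a rotation vector about the world's x, y, z in degrees; "x", "y", "z": the shift along the world's x, y, z in mm; "jaw": the finger opening in mm, from 0 to 85.4. A call has 1 to 10 rows; each row shifts and turns the pose as measured when the row begins; what a row does not reach is not made up. A row lasts 1/10 s, in which the tool goes at most 50 mm and 8.59 degrees, less where a joint would pass 70% of its speed; a pose out of reach is approached as far as the arm can. A call is refused whole if a number of a shift passes 50 or a number of a turn 8.59, either way. A call with a gripper value outside its range is refused whole. The fingers move at their own pace and stop on an object; "newtons" is the grip in N (left out, the last holds). Time passes only in rows, so rows that do not move let the fingers close. It gives the time, the measured TCP pose, the force and the opening at its end, in the units of the state.
- readout.observe(): the state, without advancing time (a new reading comes with each control period).
- optics.grab_frame(name): name is "scene" or "side" or "wrist"; returns the picture (420x560x3 uint8, red, green, blue); there is no depth.
- optics.get_calibration(name): a dict with "K" (3x3 intrinsics, pixels), "extrinsics" (4x4, takes a point from world to camera coordinates). Camera axes: x right, y down, z forward; pixel columns grow to the right and rows downward; lengths in m; the calibration is good to about 2 mm. A picture is of the moment at which its call begins: read the wrist's pose just before it. get_calibration takes no time and is no camera call; for the wrist camera it gives the pose at the moment of the call.
- ticket.job_done(): hands the job in, once; it reports no verdict.
The state is a dict: "clock": time; "joints": joint angles; "qd": joint speeds; "effort": joint torques, N m; "ee_pos": TCP position; "tcp_rot": TCP orientation; "ft_force": force on the tool from outside, world axes, zero at the start; "wrist_torque": the same for the moment, N m; "gripper_width": opening from 0.0 (shut) to 1.0 (fully open).
Only numpy, scipy, OpenCV 4.12 (cv2) and the standard library are available. Lean on these libraries where they do the work, as an engineer would, in place of code of your own. Each camera call takes 0.05 s, during which the arm holds its last target. There are 200 camera calls.

## Working session

There is one attempt and no reset: what is moved stays moved. The work goes in short steps, Python scripts to look and compute and a tool call to move; the robot and the scene stay as the last step left them, time stands still between calls to the robot, and variables do not carry over. Pictures are saved under pics/ and viewed, about 12 in all and at most 16, crops included, and the job is handed in when it is done.

Besides the shell and the picture viewer there is one more tool, called after "Call:" by a JSON object that holds its "op" and its "data", one argument or row to a line. step_arm: Moves the arm, as the interface text tells. Its arguments: {"type":"object","properties":{"deltas":{"type":"array","items":{"type":"object","properties":{"rx":{"type":"number"},"ry":{"type":"number"},"rz":{"type":"number"},"x":{"type":"number"},"y":{"type":"number"},"z":{"type":"number"},"jaw":{"type":"number"}}}},"newtons":{"type":"number"}},"required":["deltas"]}

```bash
mkdir -p pics
python3 - <<'E'
from rig import readout, optics
import cv2, numpy as np
np.set_printoptions(precision=4,suppress=True)
print(readout.observe())
for n in ["scene","side","wrist"]:
    c=optics.get_calibration(n); f=optics.grab_frame(n)
    print(n,c["K"],c["extrinsics"])
    cv2.imwrite(f"pics/{n}0.png",cv2.resize(f[:,:,::-1],(800,600),interpolation=cv2.INTER_CUBIC))
    np.save(f"pics/{n}0.npy",f)
E
```

```text
{'clock': 0.0, 'joints': array([-1.2585,  0.3076,  1.5077,  0.    ,  1.3284, -0.0735]), 'qd': array([ 0.0025, -0.0003, -0.0002, -0.0003, -0.0003, -0.001 ]), 'effort': array([  0.001 , -45.7548, -25.1914,   0.    ,   0.0133,  -0.    ]), 'ee_pos': array([ 0.2161, -0.5321,  0.2304]), 'tcp_rot': array([[-0.9265, -0.0006,  0.3763],
       [-0.3763,  0.0019, -0.9265],
       [-0.0002, -1.    , -0.002 ]]), 'ft_force': array([ 0.4201, -0.6609, -0.6364]), 'wrist_torque': array([ 0.0237, -0.0447, -0.036 ]), 'gripper_width': 0.9986193509463689}
scene [[469.2182   0.     277.5118]
 [  0.     469.2182 200.9284]
 [  0.       0.       1.    ]] [[ 0.7158  0.6983  0.0029 -0.4064]
 [ 0.5912 -0.6038 -0.5347 -0.1336]
 [-0.3716  0.3845 -0.845   1.5855]
 [ 0.      0.      0.      1.    ]]
side [[514.5494   0.     282.4793]
 [  0.     514.5494 201.4063]
 [  0.       0.       1.    ]] [[-0.8203 -0.5715  0.0209  0.4395]
 [-0.3518  0.4755 -0.8063  0.2534]
 [ 0.4509 -0.6688 -0.5911  1.5211]
 [ 0.      0.      0.      1.    ]]
wrist [[317.8595   0.     279.4273]
 [  0.     317.8595 205.86  ]
 [  0.       0.       1.    ]] [[ 0.3761 -0.9266 -0.0029 -0.5735]
 [-0.8865 -0.3607  0.29   -0.0376]
 [-0.2697 -0.1065 -0.957   0.3811]
 [ 0.      0.      0.      1.    ]]
```

View pics/scene0.png

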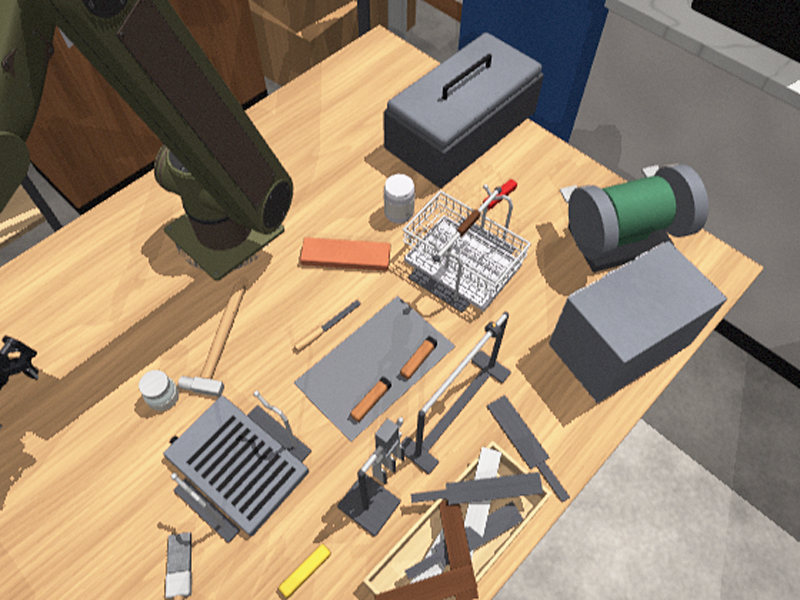

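View pics/side0.png

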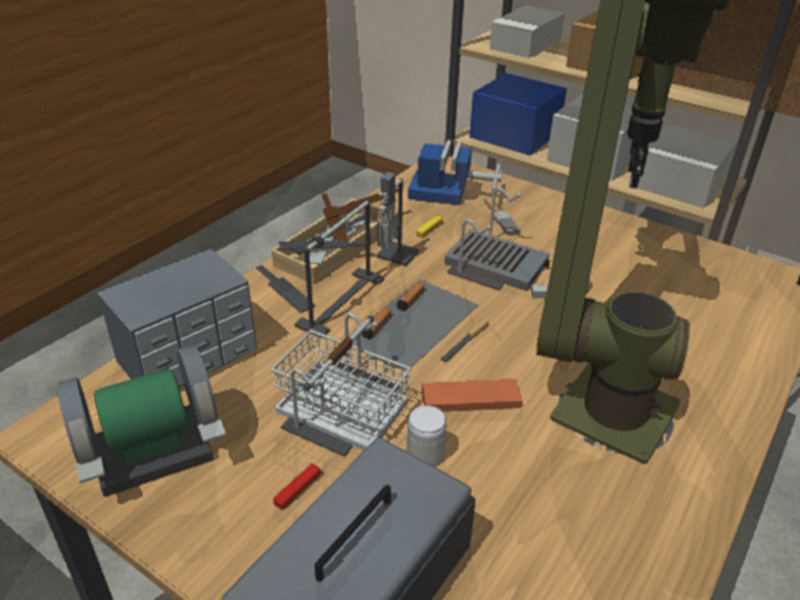

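Scene at 800×600: two orange-brown handles on the grey mat at (370,398) and (418,357). The red one at (508,190) and the yellow one at (304,571) are look-alikes off the mat. The basket hangs at (467,250) on the left stand over the slatted tray. The drying stand (grey slotted box) is at (235,465), the rail runs (421,413)–(500,320), and the carrier is on its peg at (388,435).

```bash
cat > h.py <<'E'
import numpy as np, cv2
np.set_printoptions(precision=4,suppress=True)
from rig import readout, optics
def ray(c,px):
    K,E=c["K"],np.array(c["extrinsics"]); R=E[:3,:3]
    d=R.T@np.linalg.solve(np.array(K),[px[0],px[1],1.]); return -R.T@E[:3,3], d/np.linalg.norm(d)
def plane(c,px,z):
    o,d=ray(c,px); return o+d*(z-o[2])/d[2]
def tri(c1,p1,c2,p2):
    o1,d1=ray(c1,p1);o2,d2=ray(c2,p2)
    s=np.linalg.lstsq(np.c_[d1,-d2],o2-o1,rcond=None)[0]
    a,b=o1+s[0]*d1,o2+s[1]*d2; return (a+b)/2,np.linalg.norm(a-b)
def proj(c,p):
    E=np.array(c["extrinsics"]);q=np.array(c["K"])@(E[:3,:3]@p+E[:3,3]);return q[:2]/q[2]
def crop(f,x0,y0,w,h,s):
    g=cv2.resize(np.ascontiguousarray(f[y0:y0+h,x0:x0+w,::-1]),None,fx=s,fy=s,interpolation=cv2.INTER_CUBIC)
    for u in range(-(-x0//20)*20,x0+w,20):
        X=int((u-x0+.5)*s); cv2.line(g,(X,0),(X,6),(0,0,255),1); cv2.putText(g,str(u),(X+2,12),0,.35,(0,0,255),1)
    for v in range(-(-y0//20)*20,y0+h,20):
        Y=int((v-y0+.5)*s); cv2.line(g,(0,Y),(6,Y),(0,0,255),1); cv2.putText(g,str(v),(2,Y-2),0,.35,(0,0,255),1)
    return g
E
python3 - <<'E'
from h import *
S=np.load("pics/scene0.npy");D=np.load("pics/side0.npy")
def pad(a): 
    b=np.zeros((600,400,3),np.uint8); a=a[:600,:400]; b[:a.shape[0],:a.shape[1]]=a; return b
cv2.imwrite("pics/m1.png",np.hstack([pad(crop(S,232,212,133,170,3)),pad(crop(D,198,112,100,125,4))]))
a=crop(S,110,265,110,120,2.5*1.45)[:,:400]
T=np.hstack([cv2.resize(x,(400,300)) for x in (crop(S,275,120,100,75*1+15,4),crop(D,185,215,107,95,4))])
B=np.hstack([cv2.resize(x,(400,300)) for x in (crop(S,110,270,115,110,4),crop(D,300,110,95,95,4))])
cv2.imwrite("pics/m2.png",np.vstack([T,B]))
E
```

```text
(no output)
```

View pics/m1.png

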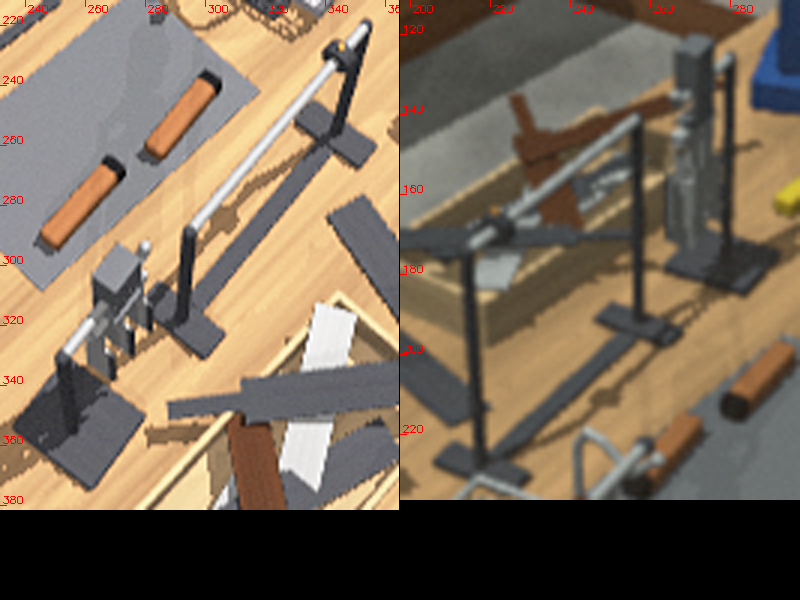

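View pics/m2.png

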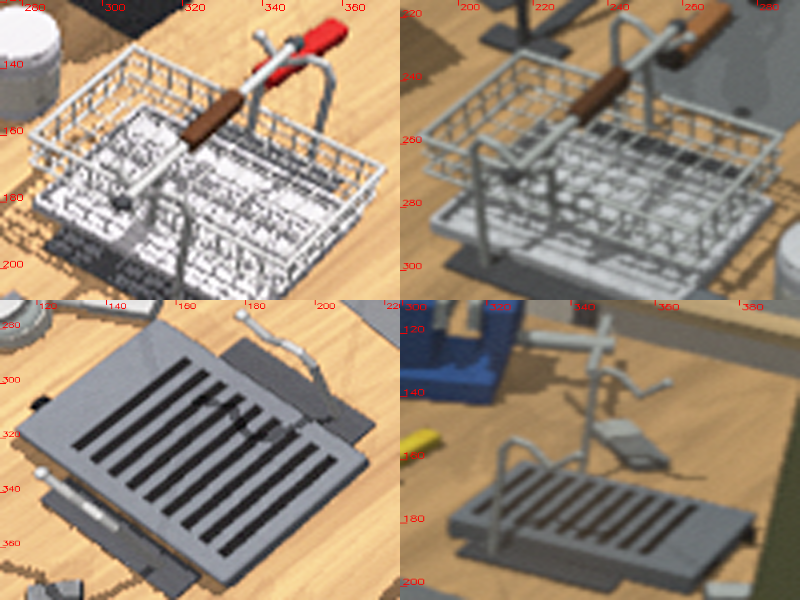

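Run:
```python
from h import *
A=optics.get_calibration("scene");B=optics.get_calibration("side")
for c in(A,B): print("cam",ray(c,(280,210)))
P=dict(railnear=((295,289.3),(257.3,142)),railfar=((354,220.3),(216,172.8)),collar=((345.3,228.7),(222.3,167)),
head=((271.3,298.7),(271.3,123.3)),pegpost=((252.7,331),(281.3,127)),bailA=((305.5,180.6),(215,271.4)),bailB=((348.7,132.6),(259.9,224.5)),grip=((328,156),(238.5,245.7)))
for k,(a,b) in P.items(): print(k,*tri(A,a,B,b))
print("box",[plane(A,p,.03)[:2] for p in((114.3,317.7),(154.6,277.3),(215.8,329.4),(174.7,375.2))])
print("bail plane",plane(A,(305.5,180.6),.153),plane(A,(348.7,132.6),.153),plane(B,(215,271.4),.153),plane(B,(259.9,224.5),.153))
print("rail plane",plane(A,(295,289.3),.22),plane(A,(354,220.3),.22),plane(B,(257.3,142),.22),plane(B,(216,172.8),.22))
print("drv",plane(B,(335.2,162.2),.148),plane(B,(357,140),.148))
for n,c in(("scene",A),("side",B)):
    f=np.load(f"pics/{n}0.npy");h=cv2.cvtColor(f,cv2.COLOR_RGB2HSV)
    m=cv2.inRange(h,(5,120,90),(14,255,255))
    cs,_=cv2.findContours(m,cv2.RETR_EXTERNAL,2)
    for q in cs:
        if cv2.contourArea(q)>60:
            r=cv2.minAreaRect(q);w=plane(c,r[0],.02)
            bx=cv2.boxPoints(r);bw=np.array([plane(c,p,.022)[:2] for p in bx])
            e=bw[1]-bw[0],bw[2]-bw[1];e=max(e,key=np.linalg.norm)
            print(n,r[0],cv2.contourArea(q),"xyz",w[:2],"long",np.linalg.norm(e),np.degrees(np.arctan2(e[1],e[0])))
```

```text
cam (array([ 0.9591, -0.4065,  1.2695]), array([-0.3563,  0.3764, -0.8552]))
cam (array([-0.2362,  1.148 ,  1.0942]), array([ 0.4489, -0.658 , -0.6046]))
railnear [ 0.699  -0.0759  0.2163] 0.00019625291171909852
railfar [0.6796 0.1635 0.2237] 0.0036120216330705565
collar [0.6813 0.1287 0.2262] 0.00024078961416351046
head [ 0.6884 -0.1435  0.2629] 0.0017131090686846203
pegpost [ 0.6977 -0.2157  0.2148] 0.0016181040024577183
bailA [0.477  0.3146 0.0413] 0.13125674156159706
bailB [0.4486 0.3338 0.244 ] 0.10936343672820396
grip [0.4635 0.323  0.1503] 0.0007174665365758466
box [array([ 0.3597, -0.4175]), array([ 0.344 , -0.2693]), array([ 0.5793, -0.2474]), array([ 0.5925, -0.3979])]
bail plane [0.4774 0.208  0.153 ] [0.4507 0.4357 0.153 ] [0.447  0.4401 0.153 ] [0.4697 0.2155 0.153 ]
rail plane [ 0.6998 -0.0771  0.22  ] [0.6799 0.1667 0.22  ] [ 0.6952 -0.0708  0.22  ] [0.6818 0.1585 0.22  ]
drv [ 0.4699 -0.2216  0.148 ] [ 0.4835 -0.407   0.148 ]
scene (298.0, 384.5) 1514.5 xyz [ 0.8298 -0.1946] long 0.18865870250696082 44.33302319715146
scene (257.80694580078125, 280.2746276855469) 234.0 xyz [ 0.5562 -0.0686] long 0.09398108200412311 95.37734145109836
scene (291.7950439453125, 250.7458953857422) 203.5 xyz [0.5613 0.0669] long 0.09408733942718166 97.01768257060385
scene (241.1729278564453, 177.6468505859375) 1184.5 xyz [0.2626 0.1434] long 0.2056838165207431 40.12649645799026
scene (65.96031188964844, 61.01722717285156) 153.5 xyz [-0.6246  0.0477] long 0.3844016729934435 -17.570120320916153
scene (160.76300048828125, 33.45954132080078) 77.0 xyz [-0.4923  0.4067] long 0.21909894728553794 -32.80323772387504
side (329.5569152832031, 276.3380126953125) 1271.0 xyz [0.2573 0.1571] long 0.20968679415444844 -140.38453193769593
side (288.2762756347656, 204.24867248535156) 73.5 xyz [ 0.5573 -0.0657] long 0.08596727418591586 -83.11962275966899
```

Call:
{"op": "step_arm", "data": {
  "deltas": [
    {"z":40,"rz":8},
    {"z":40,"rz":8,"x":20},
    {"z":40,"rz":8,"x":30,"y":15},
    {"z":40,"rz":8,"x":35,"y":25},
    {"rz":8,"x":35,"y":25},
    {"rz":8,"x":35,"y":25},
    {"rz":8,"x":35,"y":25},
    {"rz":8,"x":35,"y":25},
    {"rz":8,"x":29,"y":33},
    {"rz":2}
  ]
}}

```text
invalid input at $.deltas[0]: expected keys rx, ry, rz, x, y, z, jaw
```

```bash
cat > snap.py <<'E'
import sys
from h import *
import pickle
o=readout.observe();c=optics.get_calibration("wrist");f=optics.grab_frame("wrist")
n=sys.argv[1];pickle.dump((o,c,f),open(f"pics/{n}.pkl","wb"))
z=o["tcp_rot"][:,2]
print(o["clock"],o["ee_pos"],"yaw",np.degrees(np.arctan2(z[1],z[0])),o["tcp_rot"][:,1],o["joints"],o["gripper_width"])
cv2.imwrite(f"pics/{n}.png",crop(f,0,0,560,420,1.42))
E
python3 snap.py w1
```

```text
0.15 [ 0.2162 -0.5322  0.2306] yaw -67.89504781460705 [-0.0005  0.0015 -1.    ] [-1.2585  0.3074  1.5074  0.      1.3284 -0.0735] 0.9999026251762494
```

View pics/w1.png

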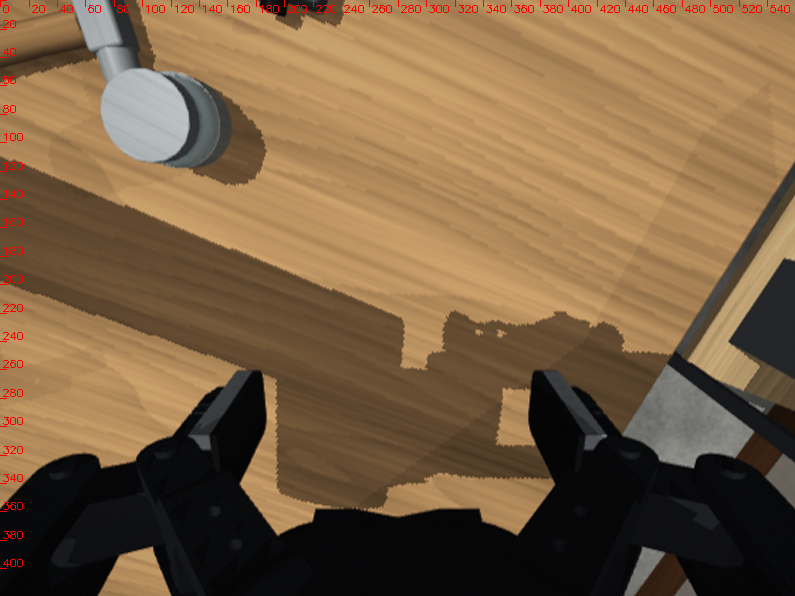

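The move was refused because every key is required; the picture shows only the jar at the start pose. I'll resend it with all keys.

Call:
{"op": "step_arm", "data": {
  "deltas": [
    {"x":0,"y":0,"z":40,"rx":0,"ry":0,"rz":8,"jaw":85},
    {"x":20,"y":0,"z":40,"rx":0,"ry":0,"rz":8,"jaw":85},
    {"x":30,"y":15,"z":40,"rx":0,"ry":0,"rz":8,"jaw":85},
    {"x":35,"y":25,"z":40,"rx":0,"ry":0,"rz":8,"jaw":85},
    {"x":35,"y":25,"z":0,"rx":0,"ry":0,"rz":8,"jaw":85},
    {"x":35,"y":25,"z":0,"rx":0,"ry":0,"rz":8,"jaw":85},
    {"x":35,"y":25,"z":0,"rx":0,"ry":0,"rz":8,"jaw":85},
    {"x":35,"y":25,"z":0,"rx":0,"ry":0,"rz":8,"jaw":85},
    {"x":30,"y":0,"z":0,"rx":0,"ry":0,"rz":8,"jaw":85},
    {"x":0,"y":0,"z":0,"rx":0,"ry":0,"rz":4,"jaw":85}
  ]
}}

```text
clock: 1.2
ee_pos: [0.4726, -0.3873, 0.3876]
tcp_rot: [[0.19, -0.005, 0.982], [-0.982, -0.006, 0.19], [0.004, -1.0, -0.006]]
ft_force: [-1.2, -0.1, -0.2]
gripper_width: 0.994
```

```bash
python3 snap.py w2
```

```text
1.2 [ 0.4726 -0.3873  0.3876] yaw 10.965305984537562 [-0.0054 -0.0056 -1.    ] [-0.7509  0.2861  1.1533 -0.0078  1.7024 -0.9433] 0.9939481172641017
```

View pics/w2.png

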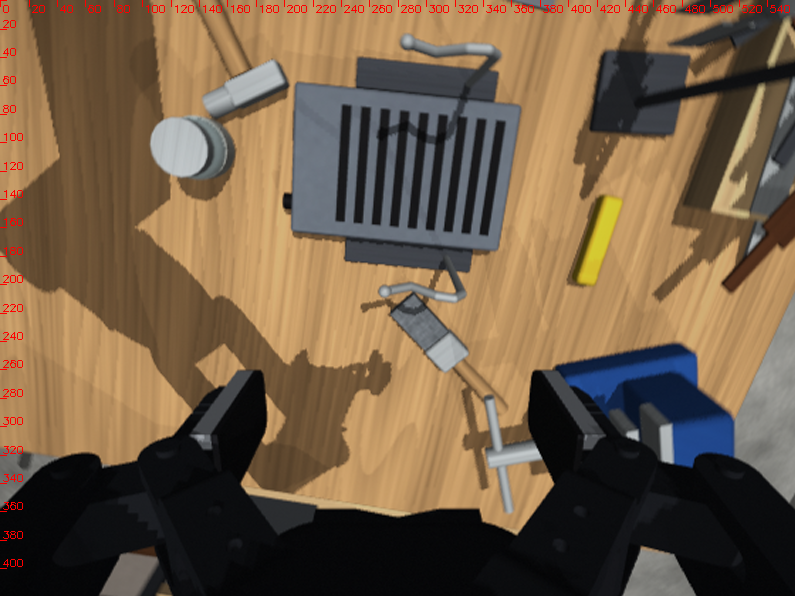

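Wrist view: drying box corners at (297,83), (521,105), (497,250), (292,233), and hook rods with ball tips at (408,42) and (385,291).

Run:
```python
from h import *; import pickle
o,c,f=pickle.load(open("pics/w2.pkl","rb"));B=optics.get_calibration("side");A=optics.get_calibration("scene")
s=lambda x,y:(x/1.42-.5,y/1.42-.5)
bx=np.array([plane(c,s(*p),.03)[:2] for p in((297,83),(521,105),(497,250),(292,233))]);print(bx,bx.mean(0))
for e in(bx[1]-bx[0],bx[2]-bx[3],bx[0]-bx[3],bx[1]-bx[2]): print(np.linalg.norm(e),np.degrees(np.arctan2(e[1],e[0])))
print("far plate",[plane(c,s(*p),.004)[:2] for p in((358,57),(498,71))],"near",[plane(c,s(*p),.004)[:2] for p in((345,262),(470,272))])
for n,w,q in(("valF",(431,53),(335.2,162.2)),("valN",(412,287),(357,140)),("tipF",(408,42),(343.5,160)),("tipN",(385,291),(363.7,135.3))):
    print(n,tri(c,s(*w),B,q),plane(c,s(*w),.148),plane(B,q,.148))
# peg/yellow check; scene tips
print(tri(A,(179,275.5),c,s(408,42)))
```

```text
[[ 0.3427 -0.2654]
 [ 0.5716 -0.2424]
 [ 0.5858 -0.3939]
 [ 0.3565 -0.4189]] [ 0.4641 -0.3301]
0.23001214876827972 5.735516957389226
0.23060228882540657 6.232843259854772
0.1541072246473158 95.13616470499923
0.15210068611069905 95.34729732904381
far plate [array([ 0.3966, -0.2258]), array([ 0.5445, -0.211 ])] near [array([ 0.4178, -0.4469]), array([ 0.5673, -0.4303])]
valF (array([ 0.4718, -0.2335,  0.1405]), np.float64(0.00767694852874321)) [ 0.4681 -0.2367  0.148 ] [ 0.4699 -0.2216  0.148 ]
valN (array([ 0.4917, -0.4246,  0.1373]), np.float64(0.00016970323664249217)) [ 0.4909 -0.4215  0.148 ] [ 0.4835 -0.407   0.148 ]
tipF (array([ 0.448 , -0.2356,  0.1585]), np.float64(0.0038017849997262613)) [ 0.4494 -0.2326  0.148 ] [ 0.4538 -0.2518  0.148 ]
tipN (array([ 0.4674, -0.4247,  0.1655]), np.float64(0.0009330687334446075)) [ 0.4682 -0.4297  0.148 ] [ 0.4802 -0.4546  0.148 ]
(array([ 0.45  , -0.2368,  0.1628]), np.float64(0.0019888990782048113))
```

Call:
{"op": "step_arm", "data": {
  "deltas": [
    {"x":8,"y":30,"z":0,"rx":0,"ry":0,"rz":-2,"jaw":85},
    {"x":8,"y":45,"z":0,"rx":0,"ry":0,"rz":-2,"jaw":85},
    {"x":8,"y":45,"z":0,"rx":0,"ry":0,"rz":-1,"jaw":85},
    {"x":8,"y":45,"z":0,"rx":0,"ry":0,"rz":0,"jaw":85},
    {"x":8,"y":45,"z":0,"rx":0,"ry":0,"rz":0,"jaw":85},
    {"x":8,"y":45,"z":0,"rx":0,"ry":0,"rz":0,"jaw":85},
    {"x":8,"y":45,"z":0,"rx":0,"ry":0,"rz":0,"jaw":85},
    {"x":0,"y":30,"z":0,"rx":0,"ry":0,"rz":0,"jaw":85},
    {"x":0,"y":0,"z":0,"rx":0,"ry":0,"rz":0,"jaw":85}
  ]
}}

```text
clock: 2.15
ee_pos: [0.5235, -0.0491, 0.3842]
tcp_rot: [[0.078, -0.013, 0.997], [-0.997, -0.003, 0.078], [0.002, -1.0, -0.013]]
ft_force: [-0.1, 0.1, -0.1]
gripper_width: 0.999
```

```bash
cat > hand.py <<'E'
from h import *; import pickle,sys
o,c,f=pickle.load(open(f"pics/{sys.argv[1]}.pkl","rb"))
h=cv2.cvtColor(f,cv2.COLOR_RGB2HSV)
m=cv2.inRange(h,(5,120,90),(14,255,255))
for q in cv2.findContours(m,cv2.RETR_EXTERNAL,2)[0]:
    if cv2.contourArea(q)<300: continue
    r=cv2.minAreaRect(q);bw=np.array([plane(c,p,.024)[:2] for p in cv2.boxPoints(r)])
    e=sorted((bw[1]-bw[0],bw[2]-bw[1]),key=np.linalg.norm)
    l=e[1]*np.sign(e[1][1])
    print(r[0],"ctr",bw.mean(0),"wid",np.linalg.norm(e[0]),"len",np.linalg.norm(l),"ang",np.degrees(np.arctan2(l[1],l[0])))
E
python3 snap.py w3; python3 hand.py w3
```

```text
2.15 [ 0.5235 -0.0491  0.3842] yaw 4.4711526773013315 [-0.0131 -0.0027 -0.9999] [-0.1704  0.1627  1.3262 -0.0049  1.6651 -0.2489] 0.9992222647918871
(302.0, 170.5) ctr [ 0.5565 -0.067 ] wid 0.02182995711295059 len 0.08903187166786154 ang 96.00457550264441
(314.1001281738281, 81.00800323486328) ctr [0.5612 0.0674] wid 0.021641819200275646 len 0.08873791174064484 ang 97.88594300933107
(92.15790557861328, 13.876873016357422) ctr [0.2386 0.1308] wid 0.06289849701271083 len 0.14431820259642242 ang 38.2076265558705
```

View pics/w3.png

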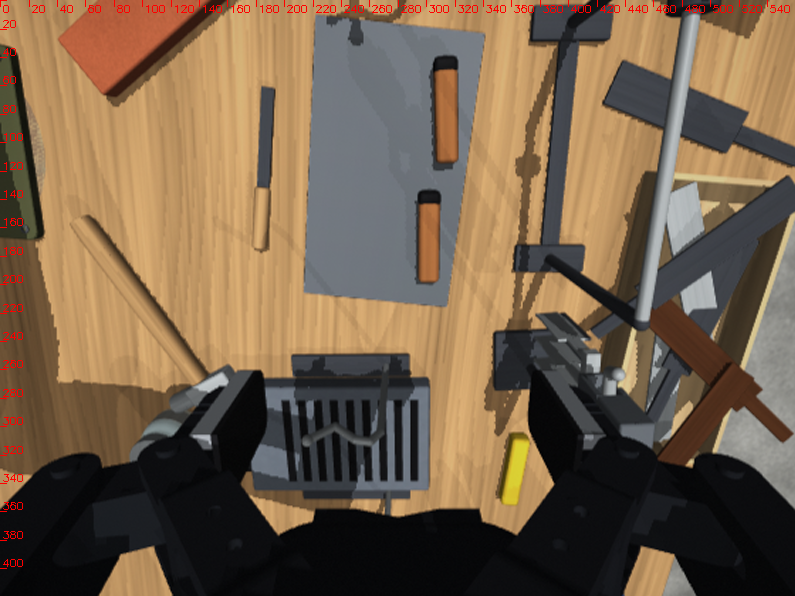

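Two handles are confirmed on the mat at (429,237) and (446,110), with ferrules at the +y end. I'll start with the far one.

Call:
{"op": "step_arm", "data": {
  "deltas": [
    {"x":10,"y":30,"z":-20,"rx":0,"ry":-0.7,"rz":2,"jaw":60},
    {"x":10,"y":35,"z":-40,"rx":0,"ry":0,"rz":0.5,"jaw":60},
    {"x":10,"y":35,"z":-40,"rx":0,"ry":0,"rz":0,"jaw":60},
    {"x":7,"y":24,"z":-40,"rx":0,"ry":0,"rz":0,"jaw":60},
    {"x":0,"y":0,"z":-40,"rx":0,"ry":0,"rz":0,"jaw":60},
    {"x":0,"y":0,"z":-40,"rx":0,"ry":0,"rz":0,"jaw":60},
    {"x":0,"y":0,"z":-40,"rx":0,"ry":0,"rz":0,"jaw":60},
    {"x":0,"y":0,"z":0,"rx":0,"ry":0,"rz":0,"jaw":60}
  ]
}}

```text
clock: 3.0
ee_pos: [0.5633, 0.0625, 0.1206]
tcp_rot: [[0.102, 0.011, 0.995], [-0.995, -0.014, 0.102], [0.015, -1.0, 0.01]]
ft_force: [-0.5, -1.0, -0.6]
gripper_width: 0.703
```

```bash
python3 snap.py w4; python3 hand.py w4
```

```text
3.0 [0.5633 0.0625 0.1206] yaw 5.84781048264802 [ 0.0115 -0.0139 -0.9998] [ 0.0454  0.3963  1.6787 -0.0165  1.0558 -0.0485] 0.7034534722677969
(256.6981201171875, 330.5566101074219) ctr [ 0.5563 -0.0577] wid 0.020150504631599564 len 0.06666714587899923 ang 97.30246932596567
(276.07196044921875, 197.38145446777344) ctr [0.5615 0.067 ] wid 0.022348789049427404 len 0.0891321454414476 ang 97.64631271938302
```

Call:
{"op": "step_arm", "data": {
  "deltas": [
    {"x":-3,"y":12,"z":-20,"rx":0.8,"ry":0.6,"rz":1.5,"jaw":60},
    {"x":0,"y":0,"z":-30,"rx":0,"ry":0,"rz":0,"jaw":60},
    {"x":0,"y":0,"z":-30,"rx":0,"ry":0,"rz":0,"jaw":60},
    {"x":0,"y":0,"z":-20,"rx":0,"ry":0,"rz":0,"jaw":60},
    {"x":0,"y":0,"z":0,"rx":0,"ry":0,"rz":0,"jaw":60}
  ]
}}

```text
clock: 3.55
ee_pos: [0.5764, 0.0697, 0.0343]
tcp_rot: [[0.121, 0.032, 0.992], [-0.993, 0.0, 0.121], [0.003, -0.999, 0.032]]
ft_force: [0.1, -0.1, -0.3]
gripper_width: 0.706
```

Call:
{"op": "step_arm", "data": {
  "deltas": [
    {"x":-14,"y":4,"z":0,"rx":0,"ry":1.8,"rz":0,"jaw":60},
    {"x":0,"y":0,"z":0,"rx":0,"ry":0,"rz":0,"jaw":60},
    {"x":0,"y":0,"z":0,"rx":0,"ry":0,"rz":0,"jaw":60}
  ]
}}

```text
clock: 3.85
ee_pos: [0.5693, 0.0719, 0.0414]
tcp_rot: [[0.118, 0.013, 0.993], [-0.993, 0.0, 0.118], [0.001, -1.0, 0.013]]
ft_force: [0.2, -0.4, 0.4]
gripper_width: 0.704
```

Call:
{"op": "step_arm", "data": {
  "deltas": [
    {"x":-9,"y":3,"z":0,"rx":0,"ry":0.8,"rz":0,"jaw":60},
    {"x":0,"y":0,"z":-15,"rx":0,"ry":0,"rz":0,"jaw":60},
    {"x":0,"y":0,"z":0,"rx":0,"ry":0,"rz":0,"jaw":60}
  ]
}}

```text
clock: 4.15
ee_pos: [0.5635, 0.0747, 0.0308]
tcp_rot: [[0.117, 0.007, 0.993], [-0.993, 0.001, 0.117], [0.0, -1.0, 0.007]]
ft_force: [-0.3, -0.2, 1.3]
gripper_width: 0.703
```

Call:
{"op": "step_arm", "data": {
  "deltas": [
    {"x":-4,"y":0,"z":-15,"rx":0,"ry":0.5,"rz":0,"jaw":60},
    {"x":0,"y":0,"z":-12,"rx":0,"ry":0,"rz":0,"jaw":60},
    {"x":0,"y":0,"z":0,"rx":0,"ry":0,"rz":0,"jaw":60}
  ]
}}

```text
clock: 4.45
ee_pos: [0.5599, 0.0749, 0.0036]
tcp_rot: [[0.117, 0.0, 0.993], [-0.993, 0.001, 0.117], [-0.001, -1.0, 0.0]]
ft_force: [-0.4, 0.4, 0.4]
gripper_width: 0.701
```

Call:
{"op": "step_arm", "data": {
  "deltas": [
    {"x":0,"y":0,"z":4,"rx":0,"ry":0,"rz":0,"jaw":15},
    {"x":0,"y":0,"z":0,"rx":0,"ry":0,"rz":0,"jaw":15},
    {"x":0,"y":0,"z":0,"rx":0,"ry":0,"rz":0,"jaw":15},
    {"x":0,"y":0,"z":0,"rx":0,"ry":0,"rz":0,"jaw":15},
    {"x":0,"y":0,"z":0,"rx":0,"ry":0,"rz":0,"jaw":15},
    {"x":0,"y":0,"z":0,"rx":0,"ry":0,"rz":0,"jaw":15}
  ],
  "newtons": 40
}}

```text
clock: 5.05
ee_pos: [0.5602, 0.075, 0.0081]
tcp_rot: [[0.117, 0.0, 0.993], [-0.993, 0.001, 0.117], [-0.001, -1.0, 0.0]]
ft_force: [-0.6, -0.4, -0.8]
gripper_width: 0.272
```

Call:
{"op": "step_arm", "data": {
  "deltas": [
    {"x":0,"y":0,"z":30,"rx":0,"ry":0,"rz":0,"jaw":15},
    {"x":0,"y":0,"z":50,"rx":0,"ry":0,"rz":0,"jaw":15},
    {"x":0,"y":0,"z":50,"rx":0,"ry":0,"rz":0,"jaw":15},
    {"x":0,"y":0,"z":50,"rx":0,"ry":0,"rz":0,"jaw":15},
    {"x":-5,"y":40,"z":50,"rx":0,"ry":0,"rz":0,"jaw":15},
    {"x":-5,"y":45,"z":40,"rx":0,"ry":0,"rz":0,"jaw":15},
    {"x":-5,"y":45,"z":0,"rx":0,"ry":0,"rz":0,"jaw":15},
    {"x":-5,"y":45,"z":0,"rx":0,"ry":0,"rz":0,"jaw":15},
    {"x":-5,"y":20,"z":0,"rx":0,"ry":0,"rz":0,"jaw":15},
    {"x":0,"y":0,"z":0,"rx":0,"ry":0,"rz":0,"jaw":15}
  ]
}}

```text
clock: 6.05
ee_pos: [0.5327, 0.2581, 0.2699]
tcp_rot: [[0.112, 0.002, 0.994], [-0.994, 0.005, 0.112], [-0.005, -1.0, 0.002]]
ft_force: [-0.2, -0.9, -0.4]
gripper_width: 0.268
```

```bash
python3 snap.py w5
```

```text
6.05 [0.5327 0.2581 0.2699] yaw 6.433383984842764 [ 0.0015  0.0053 -1.    ] [0.3771 0.3025 1.4133 0.0044 1.4225 0.2641] 0.2678725494965989
```

View pics/w5.png

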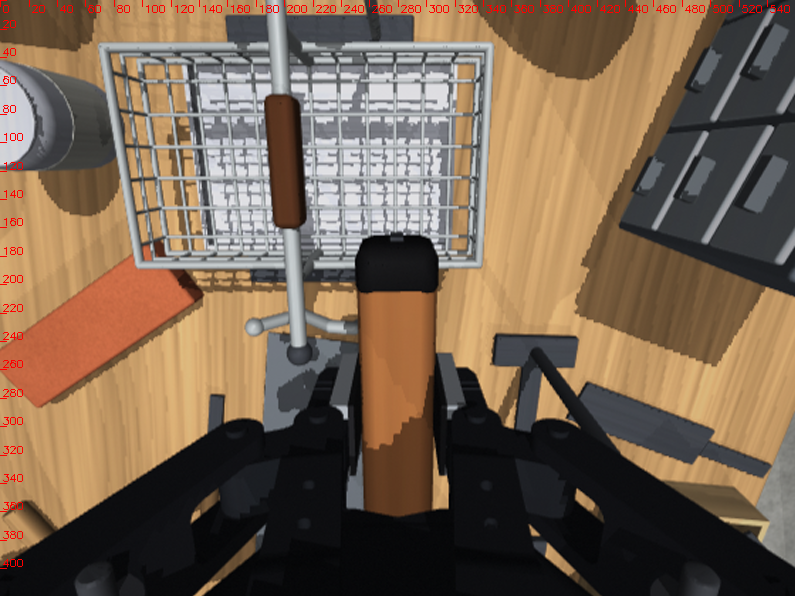

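Wrist view: handle held squarely. The basket rim corners are (101,46), (491,47), (480,265), (138,267), and the grip runs from (283,97) to (289,227).

Run:
```python
from h import *; import pickle
o,c,f=pickle.load(open("pics/w5.pkl","rb"))
s=lambda x,y:(x/1.42-.5,y/1.42-.5)
bx=np.array([plane(c,s(*p),.106)[:2] for p in((101,46),(491,47),(480,265),(138,267))]);print(bx,bx.mean(0))
for e in(bx[1]-bx[0],bx[2]-bx[3],bx[0]-bx[3],bx[1]-bx[2]): print(np.linalg.norm(e),np.degrees(np.arctan2(e[1],e[0])))
g=np.array([plane(c,s(*p),.163)[:2] for p in((281,98),(289,226))]);print(g,g.mean(0))
b=np.array([plane(c,s(*p),.153)[:2] for p in((278,20),(299,353))]);e=b[0]-b[1];print(b,np.degrees(np.arctan2(e[1],e[0])))
h=cv2.cvtColor(f,cv2.COLOR_RGB2HSV);m=cv2.inRange(h,(3,100,20),(14,255,110));m[:, :170]=0;m[:,230:]=0;m[180:]=0
q=max(cv2.findContours(m,cv2.RETR_EXTERNAL,2)[0],key=cv2.contourArea);r=cv2.minAreaRect(q);print(r,plane(c,r[0],.160))
```

```text
[[0.3375 0.3767]
 [0.5746 0.403 ]
 [0.5903 0.2671]
 [0.353  0.2391]] [0.4639 0.3215]
0.23855711895962387 6.306962603161595
0.2389243903376824 6.743959741036326
0.13856242686582165 96.41951534040358
0.1367413544716672 96.57199314056156
[[0.4622 0.3543]
 [0.4692 0.289 ]] [0.4657 0.3217]
[[0.4567 0.392 ]
 [0.4767 0.2084]] 96.19759275605024
((200.36331176757812, 113.38819885253906), (93.85121154785156, 23.95691680908203), 86.56636810302734) [0.4649 0.323  0.16  ]
```

Call:
{"op": "step_arm", "data": {
  "deltas": [
    {"x":-2,"y":40,"z":0,"rx":0,"ry":0,"rz":0,"jaw":15},
    {"x":-2,"y":30,"z":0,"rx":0,"ry":0,"rz":0,"jaw":15},
    {"x":0,"y":8,"z":-20,"rx":0,"ry":0,"rz":0,"jaw":15},
    {"x":0,"y":0,"z":-30,"rx":0,"ry":0,"rz":0,"jaw":15},
    {"x":0,"y":0,"z":-20,"rx":0,"ry":0,"rz":0,"jaw":15},
    {"x":0,"y":0,"z":0,"rx":0,"ry":0,"rz":0,"jaw":15}
  ]
}}

```text
clock: 6.7
ee_pos: [0.5311, 0.3296, 0.1973]
tcp_rot: [[0.105, 0.003, 0.994], [-0.994, -0.001, 0.105], [0.001, -1.0, 0.003]]
ft_force: [-0.4, -0.2, -0.2]
gripper_width: 0.268
```

Call:
{"op": "step_arm", "data": {
  "deltas": [
    {"x":-2,"y":0,"z":-15,"rx":0,"ry":0,"rz":0,"jaw":15},
    {"x":0,"y":0,"z":-15,"rx":0,"ry":0,"rz":0,"jaw":15},
    {"x":0,"y":0,"z":-15,"rx":0,"ry":0,"rz":0,"jaw":15},
    {"x":0,"y":0,"z":-15,"rx":0,"ry":0,"rz":0,"jaw":15},
    {"x":0,"y":0,"z":-15,"rx":0,"ry":0,"rz":0,"jaw":15},
    {"x":0,"y":0,"z":0,"rx":0,"ry":0,"rz":0,"jaw":15}
  ]
}}

```text
clock: 7.3
ee_pos: [0.5341, 0.3229, 0.125]
tcp_rot: [[0.098, 0.008, 0.995], [-0.995, -0.002, 0.098], [0.002, -1.0, 0.008]]
ft_force: [0.2, -0.8, -0.0]
gripper_width: 0.267
```

Call:
{"op": "step_arm", "data": {
  "deltas": [
    {"x":-5,"y":6,"z":-5,"rx":0,"ry":0.4,"rz":0.8,"jaw":15},
    {"x":-1,"y":1,"z":-12,"rx":0,"ry":0,"rz":0,"jaw":15},
    {"x":-1,"y":1,"z":-12,"rx":0,"ry":0,"rz":0,"jaw":15},
    {"x":0,"y":1,"z":-12,"rx":0,"ry":0,"rz":0,"jaw":15},
    {"x":0,"y":0,"z":0,"rx":0,"ry":0,"rz":0,"jaw":15}
  ]
}}

```text
clock: 7.8
ee_pos: [0.5298, 0.3324, 0.0849]
tcp_rot: [[0.111, 0.007, 0.994], [-0.994, 0.001, 0.111], [-0.001, -1.0, 0.007]]
ft_force: [0.3, -0.3, -0.3]
gripper_width: 0.272
```

Lower the last 10 mm and release with a small opening.

Call:
{"op": "step_arm", "data": {
  "deltas": [
    {"x":0,"y":-2,"z":-6,"rx":0,"ry":0,"rz":0,"jaw":15},
    {"x":0,"y":-1,"z":-4,"rx":0,"ry":0,"rz":0,"jaw":15},
    {"x":0,"y":0,"z":0,"rx":0,"ry":0,"rz":0,"jaw":15},
    {"x":0,"y":0,"z":0,"rx":0,"ry":0,"rz":0,"jaw":40},
    {"x":0,"y":0,"z":0,"rx":0,"ry":0,"rz":0,"jaw":40},
    {"x":0,"y":0,"z":0,"rx":0,"ry":0,"rz":0,"jaw":40},
    {"x":0,"y":0,"z":0,"rx":0,"ry":0,"rz":0,"jaw":40}
  ]
}}

```text
clock: 8.5
ee_pos: [0.5363, 0.332, 0.0776]
tcp_rot: [[0.112, 0.019, 0.994], [-0.994, 0.007, 0.112], [-0.004, -1.0, 0.02]]
ft_force: [1.3, 0.7, -1.4]
gripper_width: 0.467
```

Call:
{"op": "step_arm", "data": {
  "deltas": [
    {"x":-4,"y":0,"z":15,"rx":0,"ry":1,"rz":0,"jaw":40},
    {"x":0,"y":0,"z":30,"rx":0,"ry":0,"rz":0,"jaw":40},
    {"x":0,"y":0,"z":40,"rx":0,"ry":0,"rz":0,"jaw":40},
    {"x":0,"y":0,"z":50,"rx":0,"ry":0,"rz":0,"jaw":40},
    {"x":0,"y":0,"z":50,"rx":0,"ry":0,"rz":0,"jaw":40},
    {"x":0,"y":-20,"z":20,"rx":0,"ry":0,"rz":0,"jaw":40},
    {"x":0,"y":-45,"z":0,"rx":0,"ry":0,"rz":0,"jaw":40},
    {"x":0,"y":-10,"z":0,"rx":0,"ry":0,"rz":0,"jaw":40},
    {"x":0,"y":0,"z":0,"rx":0,"ry":0,"rz":0,"jaw":40}
  ]
}}

```text
clock: 9.4
ee_pos: [0.5223, 0.2528, 0.2874]
tcp_rot: [[0.115, -0.013, 0.993], [-0.993, 0.0, 0.115], [-0.002, -1.0, -0.013]]
ft_force: [0.9, 0.7, -0.2]
gripper_width: 0.467
```

```bash
python3 snap.py w6; python3 hand.py w6
```

```text
9.4 [0.5223 0.2528 0.2874] yaw 6.613679437112765 [-0.0133  0.0005 -0.9999] [0.3746 0.2837 1.397  0.0053 1.4731 0.2586] 0.4666853651871084
(84.6756591796875, 221.94595336914062) ctr [0.2595 0.1466] wid 0.06544003526315245 len 0.20297787302057402 ang 39.558952285388365
(299.4999694824219, 112.99998474121094) ctr [0.5356 0.3238] wid 0.024832648604825956 len 0.10391110378240391 ang 98.18031096263019
```

View pics/w6.png

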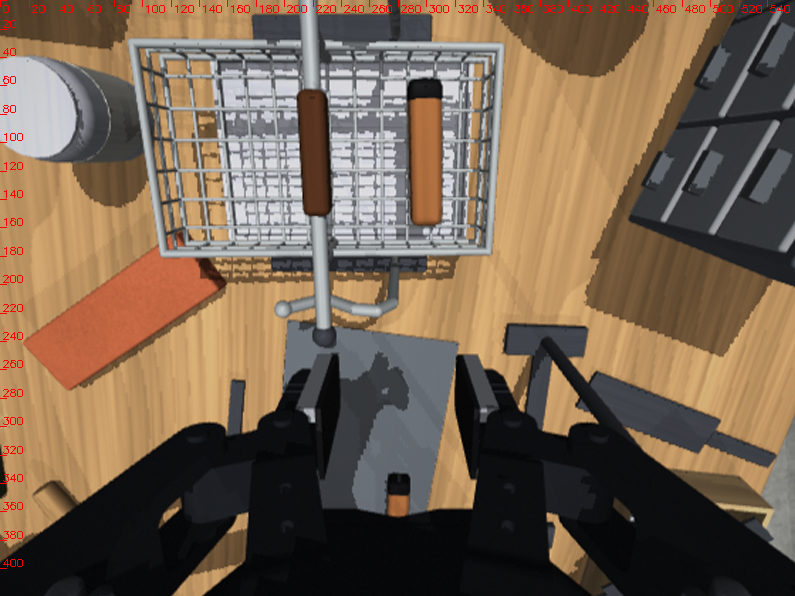

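The first handle lies flat in the +x half at (425,150). On to the second.

Call:
{"op": "step_arm", "data": {
  "deltas": [
    {"x":5,"y":-45,"z":0,"rx":0,"ry":-0.7,"rz":0,"jaw":60},
    {"x":5,"y":-45,"z":0,"rx":0,"ry":0,"rz":0,"jaw":60},
    {"x":5,"y":-45,"z":0,"rx":0,"ry":0,"rz":0,"jaw":60},
    {"x":5,"y":-45,"z":-20,"rx":0,"ry":0,"rz":0,"jaw":60},
    {"x":5,"y":-45,"z":-30,"rx":0,"ry":0,"rz":0,"jaw":60},
    {"x":5,"y":-45,"z":-30,"rx":0,"ry":0,"rz":0,"jaw":60},
    {"x":3,"y":-40,"z":-30,"rx":0,"ry":0,"rz":0,"jaw":60},
    {"x":0,"y":0,"z":-20,"rx":0,"ry":0,"rz":0,"jaw":60},
    {"x":0,"y":0,"z":0,"rx":0,"ry":0,"rz":0,"jaw":60}
  ]
}}

```text
clock: 10.35
ee_pos: [0.5537, -0.0477, 0.1516]
tcp_rot: [[0.127, -0.01, 0.992], [-0.992, 0.009, 0.127], [-0.01, -1.0, -0.008]]
ft_force: [0.6, -0.2, 0.6]
gripper_width: 0.704
```

```bash
python3 snap.py w7; python3 hand.py w7
```

```text
10.35 [ 0.5537 -0.0477  0.1516] yaw 7.309420743159986 [-0.0097  0.0093 -0.9999] [-0.167   0.358   1.6489  0.0083  1.1458 -0.298 ] 0.7039830197746831
(280.62469482421875, 218.00624084472656) ctr [ 0.5564 -0.0672] wid 0.022286201691473356 len 0.08903123660507586 ang 93.98914710186692
```

Call:
{"op": "step_arm", "data": {
  "deltas": [
    {"x":2,"y":-12,"z":-20,"rx":-0.5,"ry":-0.5,"rz":-2,"jaw":60},
    {"x":0,"y":0,"z":-30,"rx":0,"ry":0,"rz":0,"jaw":60},
    {"x":0,"y":0,"z":-25,"rx":0,"ry":0,"rz":0,"jaw":60},
    {"x":0,"y":0,"z":-20,"rx":0,"ry":0,"rz":0,"jaw":60},
    {"x":0,"y":0,"z":-10,"rx":0,"ry":0,"rz":0,"jaw":60},
    {"x":0,"y":0,"z":0,"rx":0,"ry":0,"rz":0,"jaw":60}
  ]
}}

```text
clock: 11.0
ee_pos: [0.5649, -0.0526, 0.0514]
tcp_rot: [[0.101, 0.015, 0.995], [-0.995, -0.0, 0.101], [0.002, -1.0, 0.015]]
ft_force: [0.0, -0.0, 0.0]
gripper_width: 0.7
```

Call:
{"op": "step_arm", "data": {
  "deltas": [
    {"x":-9,"y":-7,"z":0,"rx":0,"ry":0.9,"rz":-0.5,"jaw":60},
    {"x":-2,"y":-1,"z":-10,"rx":0,"ry":0,"rz":0,"jaw":60},
    {"x":-2,"y":0,"z":-15,"rx":0,"ry":0.3,"rz":0,"jaw":60},
    {"x":-1,"y":0,"z":-10,"rx":0,"ry":0.3,"rz":0,"jaw":60},
    {"x":0,"y":0,"z":0,"rx":0,"ry":0,"rz":0,"jaw":60}
  ]
}}

```text
clock: 11.5
ee_pos: [0.5531, -0.0606, 0.0179]
tcp_rot: [[0.094, -0.006, 0.996], [-0.996, -0.001, 0.094], [0.001, -1.0, -0.006]]
ft_force: [-1.1, -0.4, -0.3]
gripper_width: 0.703
```

Call:
{"op": "step_arm", "data": {
  "deltas": [
    {"x":2,"y":1,"z":-10,"rx":0,"ry":-0.2,"rz":0,"jaw":60},
    {"x":0,"y":0,"z":0,"rx":0,"ry":0,"rz":0,"jaw":60},
    {"x":0,"y":0,"z":0,"rx":0,"ry":0,"rz":0,"jaw":15},
    {"x":0,"y":0,"z":0,"rx":0,"ry":0,"rz":0,"jaw":15},
    {"x":0,"y":0,"z":0,"rx":0,"ry":0,"rz":0,"jaw":15},
    {"x":0,"y":0,"z":0,"rx":0,"ry":0,"rz":0,"jaw":15},
    {"x":0,"y":0,"z":0,"rx":0,"ry":0,"rz":0,"jaw":15}
  ]
}}

```text
clock: 12.2
ee_pos: [0.556, -0.0597, 0.0073]
tcp_rot: [[0.093, -0.001, 0.996], [-0.996, -0.002, 0.093], [0.001, -1.0, -0.001]]
ft_force: [-0.3, 0.8, -0.8]
gripper_width: 0.274
```

Call:
{"op": "step_arm", "data": {
  "deltas": [
    {"x":0,"y":0,"z":30,"rx":0,"ry":0,"rz":0,"jaw":15},
    {"x":0,"y":0,"z":50,"rx":0,"ry":0,"rz":0,"jaw":15},
    {"x":0,"y":0,"z":50,"rx":0,"ry":0,"rz":0,"jaw":15},
    {"x":-10,"y":30,"z":40,"rx":0,"ry":0,"rz":0,"jaw":15},
    {"x":-10,"y":45,"z":50,"rx":0,"ry":0,"rz":0,"jaw":15},
    {"x":-15,"y":45,"z":40,"rx":0,"ry":0,"rz":0,"jaw":15},
    {"x":-20,"y":45,"z":20,"rx":0,"ry":0,"rz":0,"jaw":15},
    {"x":-20,"y":45,"z":0,"rx":0,"ry":0,"rz":0.5,"jaw":15},
    {"x":-20,"y":45,"z":0,"rx":0,"ry":0,"rz":0.5,"jaw":15},
    {"x":-20,"y":30,"z":0,"rx":0,"ry":0,"rz":0,"jaw":15}
  ]
}}

```text
clock: 13.2
ee_pos: [0.4451, 0.2048, 0.2732]
tcp_rot: [[0.101, 0.007, 0.995], [-0.995, 0.004, 0.101], [-0.003, -1.0, 0.007]]
ft_force: [0.5, 0.6, -0.3]
gripper_width: 0.269
```

Call:
{"op": "step_arm", "data": {
  "deltas": [
    {"x":-12,"y":35,"z":0,"rx":0,"ry":0,"rz":0.5,"jaw":15},
    {"x":-12,"y":35,"z":0,"rx":0,"ry":0,"rz":0,"jaw":15},
    {"x":-12,"y":25,"z":0,"rx":0,"ry":0,"rz":0,"jaw":15},
    {"x":-8,"y":10,"z":0,"rx":0,"ry":0,"rz":0,"jaw":15},
    {"x":0,"y":0,"z":0,"rx":0,"ry":0,"rz":0,"jaw":15},
    {"x":0,"y":0,"z":0,"rx":0,"ry":0,"rz":0,"jaw":15}
  ]
}}

```text
clock: 13.8
ee_pos: [0.394, 0.3161, 0.274]
tcp_rot: [[0.118, 0.007, 0.993], [-0.993, 0.004, 0.118], [-0.003, -1.0, 0.008]]
ft_force: [1.1, -0.4, -0.2]
gripper_width: 0.269
```

Call:
{"op": "step_arm", "data": {
  "deltas": [
    {"x":5,"y":0,"z":-15,"rx":0,"ry":0.4,"rz":0,"jaw":15},
    {"x":0,"y":0,"z":-25,"rx":0,"ry":0,"rz":0,"jaw":15},
    {"x":0,"y":0,"z":-25,"rx":0,"ry":0,"rz":0,"jaw":15},
    {"x":0,"y":0,"z":-25,"rx":0,"ry":0,"rz":0,"jaw":15},
    {"x":0,"y":0,"z":-15,"rx":0,"ry":0,"rz":0,"jaw":15},
    {"x":0,"y":0,"z":0,"rx":0,"ry":0,"rz":0,"jaw":15}
  ]
}}

```text
clock: 14.4
ee_pos: [0.4045, 0.3077, 0.1617]
tcp_rot: [[0.107, 0.001, 0.994], [-0.994, 0.001, 0.107], [-0.001, -1.0, 0.001]]
ft_force: [-0.3, 0.5, -0.5]
gripper_width: 0.268
```

Call:
{"op": "step_arm", "data": {
  "deltas": [
    {"x":-6,"y":8,"z":0,"rx":0,"ry":0,"rz":0.3,"jaw":15},
    {"x":0,"y":0,"z":-15,"rx":0,"ry":0,"rz":0,"jaw":15},
    {"x":-1,"y":1,"z":-15,"rx":0,"ry":0,"rz":0,"jaw":15},
    {"x":-1,"y":1,"z":-15,"rx":0,"ry":0,"rz":0,"jaw":15},
    {"x":-1,"y":1,"z":-15,"rx":0,"ry":0,"rz":0,"jaw":15},
    {"x":0,"y":0,"z":0,"rx":0,"ry":0,"rz":0,"jaw":15}
  ]
}}

```text
clock: 15.0
ee_pos: [0.4, 0.32, 0.1034]
tcp_rot: [[0.107, 0.008, 0.994], [-0.994, 0.006, 0.107], [-0.005, -1.0, 0.009]]
ft_force: [-0.2, -0.1, -0.4]
gripper_width: 0.27
```

Call:
{"op": "step_arm", "data": {
  "deltas": [
    {"x":-1,"y":-4,"z":-10,"rx":0,"ry":0.3,"rz":0,"jaw":15},
    {"x":-1,"y":0,"z":-10,"rx":0,"ry":0,"rz":0,"jaw":15},
    {"x":0,"y":0,"z":-3,"rx":0,"ry":0,"rz":0,"jaw":15},
    {"x":0,"y":0,"z":0,"rx":0,"ry":0,"rz":0,"jaw":15}
  ]
}}

```text
clock: 15.4
ee_pos: [0.3973, 0.3166, 0.0819]
tcp_rot: [[0.106, 0.003, 0.994], [-0.994, 0.009, 0.106], [-0.008, -1.0, 0.004]]
ft_force: [0.3, 0.0, -0.1]
gripper_width: 0.27
```

Call:
{"op": "step_arm", "data": {
  "deltas": [
    {"x":0,"y":0,"z":-4,"rx":0,"ry":0,"rz":0,"jaw":15},
    {"x":0,"y":0,"z":0,"rx":0,"ry":0,"rz":0,"jaw":38},
    {"x":0,"y":0,"z":0,"rx":0,"ry":0,"rz":0,"jaw":38},
    {"x":0,"y":0,"z":0,"rx":0,"ry":0,"rz":0,"jaw":38},
    {"x":0,"y":0,"z":0,"rx":0,"ry":0,"rz":0,"jaw":38},
    {"x":0,"y":0,"z":15,"rx":0,"ry":0,"rz":0,"jaw":38},
    {"x":0,"y":0,"z":30,"rx":0,"ry":0,"rz":0,"jaw":38},
    {"x":0,"y":0,"z":45,"rx":0,"ry":0,"rz":0,"jaw":38},
    {"x":0,"y":0,"z":50,"rx":0,"ry":0,"rz":0,"jaw":38},
    {"x":0,"y":0,"z":40,"rx":0,"ry":0,"rz":0,"jaw":38}
  ]
}}

```text
clock: 16.4
ee_pos: [0.3941, 0.3136, 0.2586]
tcp_rot: [[0.105, -0.006, 0.994], [-0.995, 0.002, 0.105], [-0.003, -1.0, -0.006]]
ft_force: [1.3, 0.9, -0.2]
gripper_width: 0.448
```

Call:
{"op": "step_arm", "data": {
  "deltas": [
    {"x":20,"y":-25,"z":20,"rx":0,"ry":0,"rz":0.3,"jaw":50},
    {"x":25,"y":-25,"z":15,"rx":0,"ry":-0.3,"rz":0,"jaw":50},
    {"x":25,"y":-20,"z":0,"rx":0,"ry":0,"rz":0,"jaw":50},
    {"x":0,"y":0,"z":0,"rx":0,"ry":0,"rz":0,"jaw":50},
    {"x":0,"y":0,"z":0,"rx":0,"ry":0,"rz":0,"jaw":50}
  ]
}}

```text
clock: 16.9
ee_pos: [0.475, 0.2443, 0.3066]
tcp_rot: [[0.111, 0.026, 0.993], [-0.994, 0.013, 0.111], [-0.01, -1.0, 0.028]]
ft_force: [-0.7, 0.2, -0.3]
gripper_width: 0.586
```

```bash
python3 snap.py w8; python3 hand.py w8
python3 - <<'E'
from h import *; import pickle
o,c,f=pickle.load(open("pics/w8.pkl","rb"))
h=cv2.cvtColor(f,cv2.COLOR_RGB2HSV);m=cv2.inRange(h,(3,100,20),(14,255,110))
for q in cv2.findContours(m,cv2.RETR_EXTERNAL,2)[0]:
    if cv2.contourArea(q)>500: r=cv2.minAreaRect(q);print(r,plane(c,r[0],.162))
E
```

```text
16.9 [0.475  0.2443 0.3066] yaw 6.355821397810365 [ 0.0262  0.0128 -0.9996] [0.3947 0.1835 1.4873 0.0017 1.4417 0.2835] 0.5860983776959255
(114.42282104492188, 220.10400390625) ctr [0.2595 0.1469] wid 0.06563683984288424 len 0.2027060601624701 ang 39.49729202421435
(336.0, 112.0) ctr [0.5478 0.3252] wid 0.025111455390281687 len 0.10464548262936618 ang 99.71126554995246
(210.58726501464844, 111.03147888183594) ctr [0.3872 0.3085] wid 0.02621988367184556 len 0.10624871830315767 ang 95.47547198782645
((271.5, 105.0), (82.0, 17.0), 90.0) [0.4636 0.323  0.162 ]
```

View pics/w8.png

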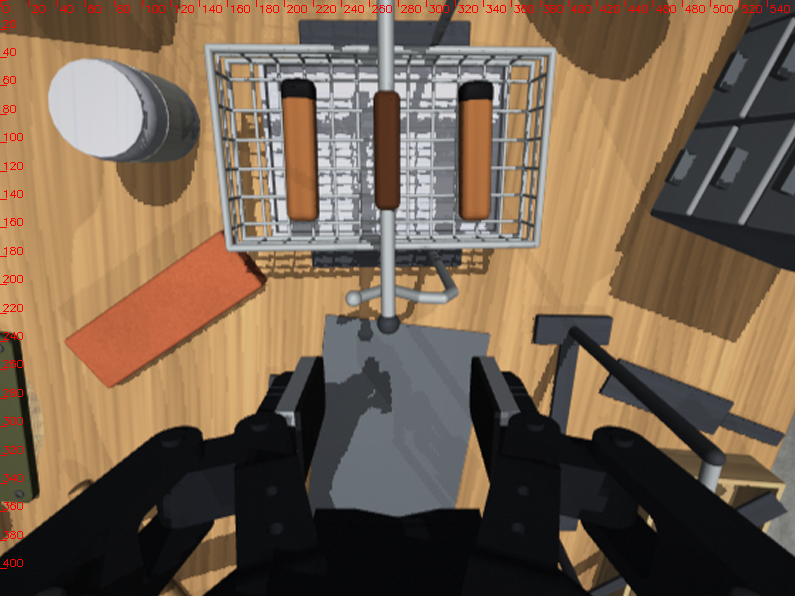

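Both handles lie symmetrically in the basket at (300,150) and (476,150), and the mat is empty. Next I align with the grip.

Call:
{"op": "step_arm", "data": {
  "deltas": [
    {"x":-6,"y":30,"z":0,"rx":-0.7,"ry":1.2,"rz":0,"jaw":50},
    {"x":-5,"y":30,"z":0,"rx":0,"ry":0.4,"rz":0,"jaw":50},
    {"x":0,"y":17,"z":-10,"rx":0,"ry":0,"rz":0,"jaw":50},
    {"x":0,"y":0,"z":-20,"rx":0,"ry":0,"rz":0,"jaw":50},
    {"x":0,"y":0,"z":-20,"rx":0,"ry":0,"rz":0,"jaw":50},
    {"x":0,"y":0,"z":0,"rx":0,"ry":0,"rz":0,"jaw":50},
    {"x":0,"y":0,"z":0,"rx":0,"ry":0,"rz":0,"jaw":50}
  ]
}}

```text
clock: 17.65
ee_pos: [0.4591, 0.3265, 0.2505]
tcp_rot: [[0.117, -0.005, 0.993], [-0.993, -0.004, 0.117], [0.003, -1.0, -0.006]]
ft_force: [0.5, -0.1, 0.6]
gripper_width: 0.588
```

Call:
{"op": "step_arm", "data": {
  "deltas": [
    {"x":4,"y":-2,"z":-10,"rx":0,"ry":-0.3,"rz":-0.3,"jaw":50},
    {"x":0,"y":0,"z":-15,"rx":0,"ry":0,"rz":0,"jaw":50},
    {"x":0,"y":0,"z":-15,"rx":0,"ry":0,"rz":0,"jaw":50},
    {"x":0,"y":0,"z":-15,"rx":0,"ry":0,"rz":0,"jaw":50},
    {"x":0,"y":0,"z":-10,"rx":0,"ry":0,"rz":0,"jaw":50},
    {"x":0,"y":0,"z":0,"rx":0,"ry":0,"rz":0,"jaw":50}
  ]
}}

```text
clock: 18.25
ee_pos: [0.4666, 0.3243, 0.1855]
tcp_rot: [[0.11, 0.009, 0.994], [-0.994, -0.001, 0.11], [0.002, -1.0, 0.009]]
ft_force: [-0.5, -0.9, -1.1]
gripper_width: 0.585
```

Call:
{"op": "step_arm", "data": {
  "deltas": [
    {"x":-3,"y":-2,"z":-10,"rx":0,"ry":0.5,"rz":0,"jaw":50},
    {"x":-1,"y":0,"z":-12,"rx":0,"ry":0,"rz":0,"jaw":50},
    {"x":-1,"y":0,"z":-12,"rx":0,"ry":0.2,"rz":0,"jaw":50},
    {"x":-1,"y":0,"z":-10,"rx":0,"ry":0.2,"rz":0,"jaw":50},
    {"x":0,"y":0,"z":0,"rx":0,"ry":0,"rz":0,"jaw":50},
    {"x":0,"y":0,"z":0,"rx":0,"ry":0,"rz":0,"jaw":50}
  ]
}}

```text
clock: 18.85
ee_pos: [0.4612, 0.3223, 0.139]
tcp_rot: [[0.11, -0.006, 0.994], [-0.994, 0.0, 0.11], [-0.001, -1.0, -0.006]]
ft_force: [-0.2, 0.7, 0.8]
gripper_width: 0.586
```

Call:
{"op": "step_arm", "data": {
  "deltas": [
    {"x":3,"y":0,"z":-5,"rx":0,"ry":-0.3,"rz":0,"jaw":50},
    {"x":0,"y":0,"z":0,"rx":0,"ry":0,"rz":0,"jaw":50},
    {"x":0,"y":0,"z":0,"rx":0,"ry":0,"rz":0,"jaw":30},
    {"x":0,"y":0,"z":0,"rx":0,"ry":0,"rz":0,"jaw":5},
    {"x":0,"y":0,"z":0,"rx":0,"ry":0,"rz":0,"jaw":5},
    {"x":0,"y":0,"z":0,"rx":0,"ry":0,"rz":0,"jaw":5},
    {"x":0,"y":0,"z":0,"rx":0,"ry":0,"rz":0,"jaw":5},
    {"x":0,"y":0,"z":0,"rx":0,"ry":0,"rz":0,"jaw":5}
  ],
  "newtons": 70
}}

```text
clock: 19.65
ee_pos: [0.4639, 0.3228, 0.1349]
tcp_rot: [[0.11, 0.0, 0.994], [-0.994, 0.001, 0.11], [-0.001, -1.0, 0.0]]
ft_force: [-1.3, 0.2, -0.5]
gripper_width: 0.172
```

Call:
{"op": "step_arm", "data": {
  "deltas": [
    {"x":0,"y":0,"z":6,"rx":0,"ry":0,"rz":0,"jaw":5},
    {"x":0,"y":0,"z":10,"rx":0,"ry":0,"rz":0,"jaw":5},
    {"x":0,"y":0,"z":15,"rx":0,"ry":0,"rz":0,"jaw":5},
    {"x":0,"y":0,"z":20,"rx":0,"ry":0,"rz":0,"jaw":5},
    {"x":0,"y":0,"z":20,"rx":0,"ry":0,"rz":0,"jaw":5},
    {"x":0,"y":0,"z":20,"rx":0,"ry":0,"rz":0,"jaw":5},
    {"x":0,"y":0,"z":20,"rx":0,"ry":0,"rz":0,"jaw":5},
    {"x":0,"y":0,"z":20,"rx":0,"ry":0,"rz":0,"jaw":5},
    {"x":0,"y":0,"z":10,"rx":0,"ry":0,"rz":0,"jaw":5},
    {"x":0,"y":0,"z":0,"rx":0,"ry":0,"rz":0,"jaw":5}
  ]
}}

```text
clock: 20.65
ee_pos: [0.4596, 0.3185, 0.278]
tcp_rot: [[0.109, -0.011, 0.994], [-0.994, -0.007, 0.109], [0.006, -1.0, -0.012]]
ft_force: [1.1, -0.1, -6.5]
gripper_width: 0.173
```

Call:
{"op": "step_arm", "data": {
  "deltas": [
    {"x":2,"y":-10,"z":0,"rx":0.3,"ry":-0.5,"rz":0,"jaw":5},
    {"x":2,"y":-20,"z":0,"rx":0,"ry":0,"rz":0,"jaw":5},
    {"x":3,"y":-30,"z":0,"rx":0,"ry":0,"rz":0,"jaw":5},
    {"x":3,"y":-35,"z":0,"rx":0,"ry":0,"rz":0,"jaw":5},
    {"x":3,"y":-35,"z":0,"rx":0,"ry":0,"rz":0,"jaw":5},
    {"x":3,"y":-35,"z":0,"rx":0,"ry":0,"rz":0,"jaw":5},
    {"x":3,"y":-35,"z":0,"rx":0,"ry":0,"rz":0,"jaw":5},
    {"x":3,"y":-35,"z":0,"rx":0,"ry":0,"rz":0,"jaw":5},
    {"x":3,"y":-35,"z":0,"rx":0,"ry":0,"rz":0,"jaw":5},
    {"x":3,"y":-35,"z":0,"rx":0,"ry":0,"rz":0,"jaw":5}
  ]
}}

```text
clock: 21.65
ee_pos: [0.4773, -0.001, 0.2646]
tcp_rot: [[0.118, -0.021, 0.993], [-0.993, -0.009, 0.117], [0.006, -1.0, -0.022]]
ft_force: [1.1, -0.6, -6.3]
gripper_width: 0.175
```

Call:
{"op": "step_arm", "data": {
  "deltas": [
    {"x":0,"y":-35,"z":8,"rx":0.5,"ry":-0.8,"rz":0,"jaw":5},
    {"x":0,"y":-35,"z":8,"rx":0,"ry":-0.3,"rz":0,"jaw":5},
    {"x":0,"y":-35,"z":5,"rx":0,"ry":0,"rz":0,"jaw":5},
    {"x":0,"y":-35,"z":5,"rx":0,"ry":0,"rz":0,"jaw":5},
    {"x":0,"y":-35,"z":3,"rx":0,"ry":0,"rz":0,"jaw":5},
    {"x":0,"y":-35,"z":3,"rx":0,"ry":0,"rz":0,"jaw":5},
    {"x":0,"y":-35,"z":0,"rx":0,"ry":0,"rz":0,"jaw":5},
    {"x":0,"y":-30,"z":0,"rx":0,"ry":0,"rz":0,"jaw":5},
    {"x":0,"y":-15,"z":0,"rx":0,"ry":0,"rz":0,"jaw":5},
    {"x":0,"y":0,"z":0,"rx":0,"ry":0,"rz":0,"jaw":5}
  ]
}}

```text
clock: 22.65
ee_pos: [0.4608, -0.3105, 0.2829]
tcp_rot: [[0.108, -0.025, 0.994], [-0.994, 0.003, 0.108], [-0.006, -1.0, -0.025]]
ft_force: [-1.1, 0.1, -7.3]
gripper_width: 0.175
```

Call:
{"op": "step_arm", "data": {
  "deltas": [
    {"x":10,"y":-9,"z":0,"rx":0,"ry":-1.0,"rz":-0.5,"jaw":5},
    {"x":10,"y":-8,"z":0,"rx":0,"ry":-0.4,"rz":0,"jaw":5},
    {"x":0,"y":0,"z":0,"rx":0,"ry":0,"rz":0,"jaw":5},
    {"x":0,"y":0,"z":0,"rx":0,"ry":0,"rz":0,"jaw":5}
  ]
}}

```text
clock: 23.05
ee_pos: [0.4813, -0.325, 0.2807]
tcp_rot: [[0.101, -0.002, 0.995], [-0.995, 0.009, 0.101], [-0.009, -1.0, -0.001]]
ft_force: [-0.5, 0.1, -6.6]
gripper_width: 0.175
```

```bash
python3 snap.py w9
python3 - <<'E'
from h import *; import pickle
S=optics.grab_frame("scene");D=optics.grab_frame("side");np.save("pics/s9.npy",S);np.save("pics/d9.npy",D)
o,c,f=pickle.load(open("pics/w9.pkl","rb"))
a=cv2.resize(crop(f,0,0,560,420,1.0),(400,300));b=cv2.resize(crop(f,140,0,280,210,2),(400,300))
T=np.hstack([cv2.resize(crop(S,90,220,160,160,4),(400,400)),cv2.resize(crop(D,280,60,130,130,4),(400,400))])
cv2.imwrite("pics/m9.png",np.vstack([T,np.hstack([a,b])[:200]]))
E
```

```text
23.05 [ 0.4813 -0.325   0.2807] yaw 5.777046722654067 [-0.002   0.0091 -1.    ] [-0.6704  0.2856  1.411   0.0059  1.4522 -0.772 ] 0.17539945453628414
```

View pics/m9.png

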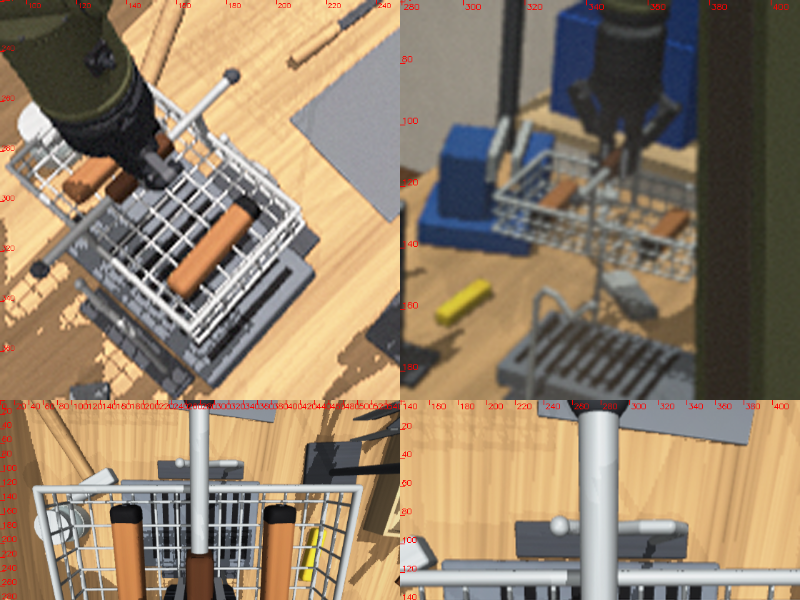

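Run:
```python
from h import *; import pickle
u=np.array([.9949,.1007]);v=np.array([-.1007,.9949])
o,c,f=pickle.load(open("pics/w9.pkl","rb"))
for n,p,z in(("tip",(250.6,87.5),.165),("post",(338,89),.16),("bar",(278.5,60),.30)):
    w=plane(c,p,z)[:2]; print(n,w,"local to (.481,-.329)",(w-[.481,-.329])@u,(w-[.481,-.329])@v)
o,c,f=pickle.load(open("pics/w2.pkl","rb"));s=lambda x,y:(x/1.42-.5,y/1.42-.5)
for n,p,z in(("tipF",(408,42),.165),("tipN",(385,291),.165),("cornerF",(497,55),.15),("cornerF",(497,55),.165),("cornerN",(460,297),.15),("cornerN",(460,297),.165)):
    w=plane(c,s(*p),z)[:2]; print(n,w,"local",(w-[.481,-.329])@u,(w-[.481,-.329])@v)
cv2.imwrite("pics/hk.png",np.hstack([cv2.resize(f[10:60,270:370,::-1],(800,400),interpolation=cv2.INTER_CUBIC)])) 
cv2.imwrite("pics/hk.png",np.vstack([cv2.resize(f[15:52,270:370,::-1],(800,296),interpolation=cv2.INTER_CUBIC),cv2.resize(f[190:227,250:350,::-1],(800,296),interpolation=cv2.INTER_CUBIC)]))
```

```text
tip [ 0.4502 -0.2361] local to (.481,-.329) -0.02125109076832998 0.09551018176611714
post [ 0.518 -0.23 ] local to (.481,-.329) 0.04678836522225823 0.09474135727203953
bar [ 0.4722 -0.2344] local to (.481,-.329) 0.0007921428172925605 0.09500360095455948
tipF [ 0.4499 -0.2362] local -0.021624782796502574 0.09544433392247949
tipN [ 0.4678 -0.4246] local -0.022761531101058108 -0.09374885906783531
cornerF [ 0.5175 -0.229 ] local 0.04637483385854667 0.09586264128506798
cornerF [ 0.5152 -0.2323] local 0.04377388070005416 0.09276796891312102
cornerN [ 0.5342 -0.4218] local 0.04357847663583805 -0.09771107015821685
cornerN [ 0.5313 -0.4176] local 0.041087695480968404 -0.09317924779435459
```

View pics/hk.png

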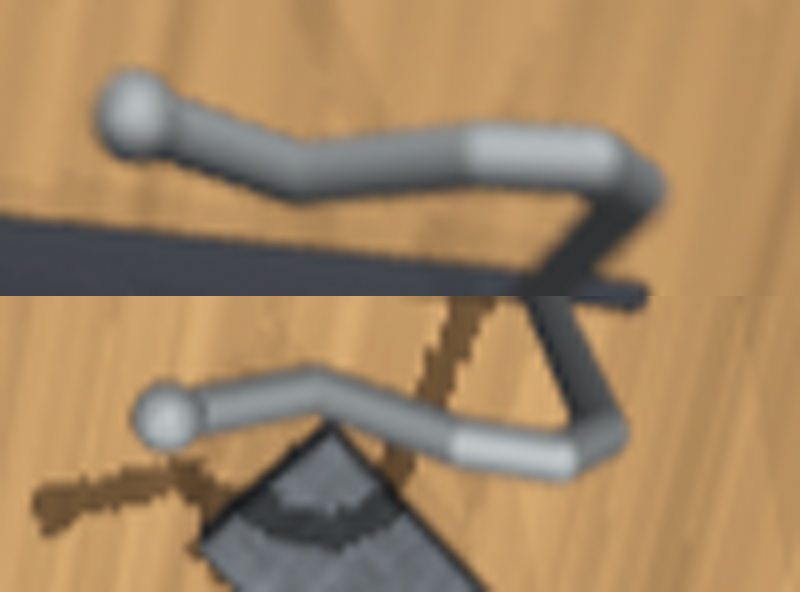

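Run:
```python
from h import *; import pickle
o,c,f=pickle.load(open("pics/w2.pkl","rb"))
a,b=[plane(c,p,.141)[:2] for p in((307,35.1),(289.5,200.6))];print(a,b,(a+b)/2,np.linalg.norm(a-b))
```

```text
[ 0.4722 -0.2328] [ 0.491  -0.4222] [ 0.4816 -0.3275] 0.19037935589382085
```

Call:
{"op": "step_arm", "data": {
  "deltas": [
    {"x":0,"y":-3,"z":-8,"rx":-0.5,"ry":0,"rz":0,"jaw":5},
    {"x":0,"y":0,"z":-15,"rx":0,"ry":0,"rz":0,"jaw":5},
    {"x":0,"y":0,"z":-15,"rx":0,"ry":0,"rz":0,"jaw":5},
    {"x":0,"y":0,"z":-15,"rx":0,"ry":0,"rz":0,"jaw":5},
    {"x":0,"y":0,"z":-15,"rx":0,"ry":0,"rz":0,"jaw":5},
    {"x":0,"y":0,"z":0,"rx":0,"ry":0,"rz":0,"jaw":5}
  ]
}}

```text
clock: 23.8
ee_pos: [0.4805, -0.3264, 0.2102]
tcp_rot: [[0.103, -0.001, 0.995], [-0.995, -0.004, 0.103], [0.004, -1.0, -0.001]]
ft_force: [-0.5, 0.6, -6.3]
gripper_width: 0.176
```

Call:
{"op": "step_arm", "data": {
  "deltas": [
    {"x":1,"y":-1,"z":-12,"rx":0,"ry":0,"rz":0,"jaw":5},
    {"x":0,"y":0,"z":-12,"rx":0,"ry":0,"rz":0,"jaw":5},
    {"x":0,"y":0,"z":-12,"rx":0,"ry":0,"rz":0,"jaw":5},
    {"x":0,"y":0,"z":-8,"rx":0,"ry":0,"rz":0,"jaw":5},
    {"x":0,"y":0,"z":0,"rx":0,"ry":0,"rz":0,"jaw":5},
    {"x":0,"y":0,"z":0,"rx":0,"ry":0,"rz":0,"jaw":5}
  ]
}}

```text
clock: 24.4
ee_pos: [0.4823, -0.3279, 0.1635]
tcp_rot: [[0.104, 0.001, 0.995], [-0.995, -0.005, 0.104], [0.005, -1.0, 0.0]]
ft_force: [0.1, -0.6, -6.6]
gripper_width: 0.175
```

Call:
{"op": "step_arm", "data": {
  "deltas": [
    {"x":0,"y":0,"z":-8,"rx":0,"ry":0,"rz":0,"jaw":5},
    {"x":0,"y":0,"z":-8,"rx":0,"ry":0,"rz":0,"jaw":5},
    {"x":0,"y":0,"z":-6,"rx":0,"ry":0,"rz":0,"jaw":5},
    {"x":0,"y":0,"z":0,"rx":0,"ry":0,"rz":0,"jaw":5}
  ]
}}

```text
clock: 24.8
ee_pos: [0.4831, -0.3286, 0.1409]
tcp_rot: [[0.104, 0.003, 0.995], [-0.995, -0.007, 0.104], [0.007, -1.0, 0.002]]
ft_force: [0.1, 0.3, -6.8]
gripper_width: 0.175
```

Call:
{"op": "step_arm", "data": {
  "deltas": [
    {"x":-1,"y":1,"z":-4,"rx":0,"ry":0,"rz":0,"jaw":5},
    {"x":0,"y":0,"z":-2,"rx":0,"ry":0,"rz":0,"jaw":5},
    {"x":0,"y":0,"z":0,"rx":0,"ry":0,"rz":0,"jaw":5}
  ]
}}

```text
clock: 25.1
ee_pos: [0.4826, -0.3277, 0.1357]
tcp_rot: [[0.102, 0.005, 0.995], [-0.995, -0.007, 0.102], [0.008, -1.0, 0.004]]
ft_force: [0.1, -0.2, -6.0]
gripper_width: 0.177
```

Call:
{"op": "step_arm", "data": {
  "deltas": [
    {"x":0,"y":0,"z":-2,"rx":0,"ry":0,"rz":0,"jaw":5},
    {"x":0,"y":0,"z":-2,"rx":0,"ry":0,"rz":0,"jaw":5},
    {"x":0,"y":0,"z":0,"rx":0,"ry":0,"rz":0,"jaw":5}
  ]
}}

```text
clock: 25.4
ee_pos: [0.4829, -0.3278, 0.1361]
tcp_rot: [[0.102, 0.007, 0.995], [-0.995, -0.009, 0.102], [0.01, -1.0, 0.006]]
ft_force: [-0.4, 0.6, -6.6]
gripper_width: 0.174
```

Call:
{"op": "step_arm", "data": {
  "deltas": [
    {"x":0,"y":0,"z":-4,"rx":-0.4,"ry":0.4,"rz":0,"jaw":5},
    {"x":0,"y":0,"z":-2,"rx":0,"ry":0,"rz":0,"jaw":5},
    {"x":0,"y":0,"z":0,"rx":0,"ry":0,"rz":0,"jaw":5}
  ]
}}

```text
clock: 25.7
ee_pos: [0.4833, -0.3282, 0.1364]
tcp_rot: [[0.102, 0.003, 0.995], [-0.995, -0.02, 0.102], [0.02, -1.0, 0.001]]
ft_force: [-1.1, 2.0, -5.8]
gripper_width: 0.174
```

Call:
{"op": "step_arm", "data": {
  "deltas": [
    {"x":0,"y":0,"z":-3,"rx":1.2,"ry":0,"rz":0,"jaw":5},
    {"x":0,"y":0,"z":-5,"rx":0,"ry":0,"rz":0,"jaw":5},
    {"x":0,"y":0,"z":-5,"rx":0,"ry":0,"rz":0,"jaw":5}
  ]
}}

```text
clock: 26.0
ee_pos: [0.4832, -0.3287, 0.135]
tcp_rot: [[0.103, 0.007, 0.995], [-0.995, -0.003, 0.103], [0.003, -1.0, 0.006]]
ft_force: [-11.6, 9.5, 34.4]
gripper_width: 0.174
```

Run:
```python
from h import *
o=readout.observe();print(o["ft_force"],o["wrist_torque"],o["tcp_rot"][:,1])
S=optics.grab_frame("scene");D=optics.grab_frame("side")
np.save("pics/s10.npy",S)
cv2.imwrite("pics/m10.png",np.hstack([cv2.resize(crop(S,90,240,140,150,4),(400,430)),cv2.resize(crop(D,290,90,110,118,4),(400,430))]))
```

```text
[-11.5778   9.5372  34.3744] [ 1.1769  1.6163 -0.3832] [ 0.0068 -0.0025 -1.    ]
```

View pics/m10.png

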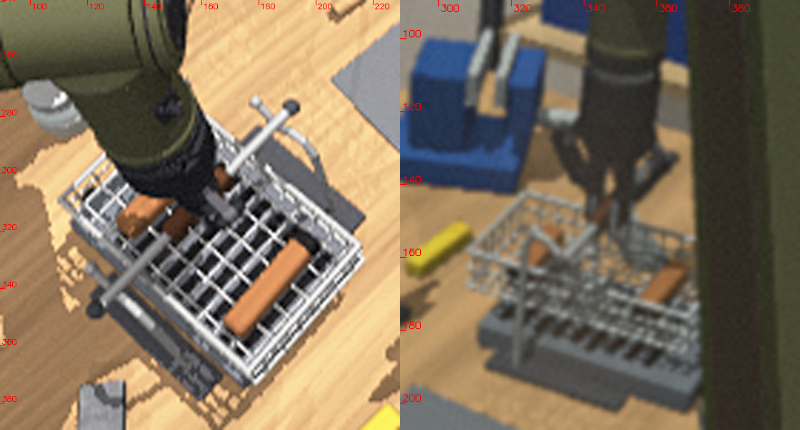

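Both bail ends sit in the hooks, and the force on the tool rose to +34 N. I'll relieve it and release.

Call:
{"op": "step_arm", "data": {
  "deltas": [
    {"x":0,"y":0,"z":1,"rx":0,"ry":0,"rz":0,"jaw":5},
    {"x":0,"y":0,"z":0,"rx":0,"ry":0,"rz":0,"jaw":5},
    {"x":0,"y":0,"z":0,"rx":0,"ry":0,"rz":0,"jaw":5},
    {"x":0,"y":0,"z":0,"rx":0,"ry":0,"rz":0,"jaw":45},
    {"x":0,"y":0,"z":0,"rx":0,"ry":0,"rz":0,"jaw":45},
    {"x":0,"y":0,"z":0,"rx":0,"ry":0,"rz":0,"jaw":45},
    {"x":0,"y":0,"z":0,"rx":0,"ry":0,"rz":0,"jaw":45},
    {"x":0,"y":0,"z":0,"rx":0,"ry":0,"rz":0,"jaw":45}
  ]
}}

```text
clock: 26.9
ee_pos: [0.4861, -0.3316, 0.1362]
tcp_rot: [[0.105, 0.012, 0.994], [-0.994, -0.007, 0.105], [0.008, -1.0, 0.011]]
ft_force: [0.2, 0.4, -0.5]
gripper_width: 0.528
```

Call:
{"op": "step_arm", "data": {
  "deltas": [
    {"x":-3,"y":2,"z":10,"rx":0,"ry":0.6,"rz":0,"jaw":45},
    {"x":0,"y":0,"z":20,"rx":0,"ry":0,"rz":0,"jaw":45},
    {"x":0,"y":0,"z":40,"rx":0,"ry":0,"rz":0,"jaw":45},
    {"x":0,"y":0,"z":50,"rx":0,"ry":0,"rz":0,"jaw":45},
    {"x":0,"y":0,"z":50,"rx":0,"ry":0,"rz":0,"jaw":45},
    {"x":10,"y":0,"z":40,"rx":0,"ry":0,"rz":0,"jaw":45},
    {"x":30,"y":0,"z":30,"rx":0,"ry":0,"rz":0,"jaw":45},
    {"x":40,"y":10,"z":20,"rx":0,"ry":0,"rz":0,"jaw":50},
    {"x":40,"y":20,"z":0,"rx":0,"ry":0,"rz":0,"jaw":50},
    {"x":0,"y":0,"z":0,"rx":0,"ry":0,"rz":0,"jaw":50}
  ]
}}

```text
clock: 27.9
ee_pos: [0.6024, -0.2965, 0.4089]
tcp_rot: [[0.101, 0.004, 0.995], [-0.995, -0.007, 0.101], [0.007, -1.0, 0.003]]
ft_force: [-0.9, -0.7, -0.8]
gripper_width: 0.589
```

```bash
python3 snap.py w11; python3 hand.py w11
```

```text
27.9 [ 0.6024 -0.2965  0.4089] yaw 5.807863024287051 [ 0.0038 -0.007  -1.    ] [-0.518   0.3757  0.9701 -0.0043  1.789  -0.6203] 0.5887118975951657
(419.3800048828125, 211.16001892089844) ctr [ 0.857  -0.3701] wid 0.015676853009376226 len 0.07514383789839828 ang 65.33050132706433
(180.33103942871094, 187.47242736816406) ctr [ 0.4412 -0.3697] wid 0.012965551374716808 len 0.08685984264539606 ang 95.36035238471851
(245.12451171875, 178.9922332763672) ctr [ 0.5502 -0.3442] wid 0.02574310836807183 len 0.10117757312146586 ang 97.89238515495528
(152.9078826904297, 177.4637451171875) ctr [ 0.395  -0.3573] wid 0.024967864691485094 len 0.10304043394479971 ang 94.45202487469467
```

View pics/w11.png

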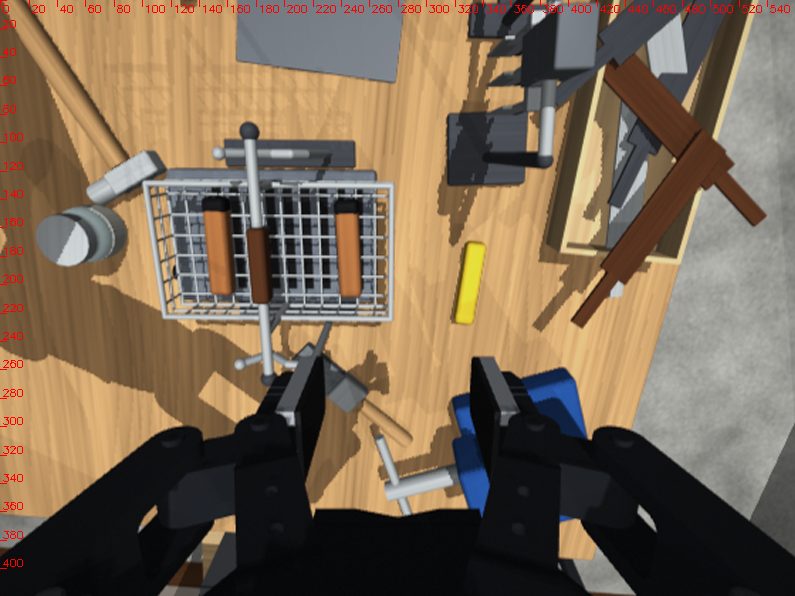

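The basket hangs level on both drying hooks with both handles in it at (218,250) and (348,250). Next, the carrier.

Call:
{"op": "step_arm", "data": {
  "deltas": [
    {"x":20,"y":20,"z":0,"rx":0.4,"ry":0.2,"rz":0,"jaw":60},
    {"x":30,"y":30,"z":0,"rx":0,"ry":0,"rz":0,"jaw":60},
    {"x":30,"y":30,"z":0,"rx":0,"ry":0,"rz":0,"jaw":60},
    {"x":10,"y":20,"z":0,"rx":0,"ry":0,"rz":0,"jaw":60},
    {"x":0,"y":0,"z":0,"rx":0,"ry":0,"rz":0,"jaw":60},
    {"x":0,"y":0,"z":0,"rx":0,"ry":0,"rz":0,"jaw":60}
  ]
}}

```text
clock: 28.55
ee_pos: [0.6867, -0.1991, 0.4076]
tcp_rot: [[0.094, -0.009, 0.996], [-0.996, -0.004, 0.094], [0.003, -1.0, -0.01]]
ft_force: [-0.1, -0.5, -0.4]
gripper_width: 0.698
```

```bash
python3 snap.py w12
```

```text
28.55 [ 0.6867 -0.1991  0.4076] yaw 5.366772168368324 [-0.0094 -0.004  -0.9999] [-0.3376  0.4584  0.8404 -0.0072  1.8504 -0.4333] 0.697690037637901
```

View pics/w12.png

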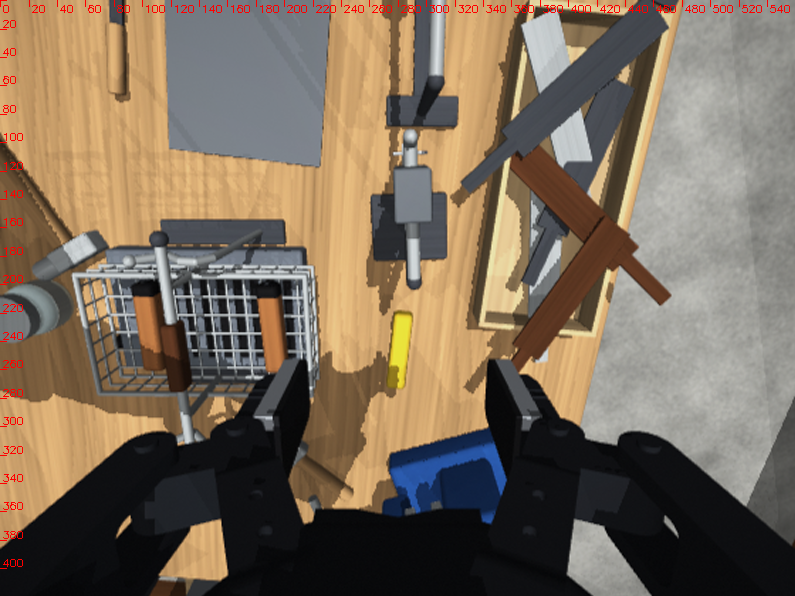

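Run:
```python
from h import *; import pickle
o,c,f=pickle.load(open("pics/w12.pkl","rb"));s=lambda x,y:(x/1.42-.5,y/1.42-.5)
g=cv2.cvtColor(f,cv2.COLOR_RGB2GRAY)
for v in(120,126,132,138,144,150): print(v,g[v,270:312])
for u in(285,290,295,300): print("col",u,g[108:166,u])
for n,p,z in(("hc",(413.5,194),.265),("tl",(395,166),.265),("br",(432,222),.265),("pegend",(414,283),.22),("tip",(410,137),.23),("railend",(436,80),.22),("railup",(437.5,5),.22),("br bar",(412,240),.22)):
    print(n,plane(c,s(*p),z))
```

```text
120 [190 187 181 171 148 101  95  96 119 126 126 126 127 127 128 128 129 129
 129 130 131 130 131 131 131 130 130 130 130 131 131 131 118  98 155 172
 176 179 181 185 184 190]
126 [189 184 176 167  97 105  87  83 118 133 133 133 133 133 132 132 132 132
 132 133 132 132 133 132 132 132 132 132 132 133 133 132 125 102 139 174
 178 180 185 183 189 195]
132 [172  89  83  92  94  97  97  69 114 134 133 132 131 131 132 131 132 132
 132 132 131 131 132 132 131 132 131 131 132 132 132 131 128 110 131 165
 168 172 173 176 183 190]
138 [ 39  38  39  39  40  42  43  50 110 131 131 131 131 131 131 132 132 131
 131 131 131 131 130 131 130 130 130 130 131 130 131 131 129 110  58  83
  83  83  81  82  82  81]
144 [ 39  39  38  39  38  38  38  43 110 127 130 131 131 131 130 130 130 129
 129 129 130 129 130 130 130 129 130 130 130 129 130 129 129 111  61  80
  80  80  80  80  80  80]
150 [ 45  45  45  44  41  41  41  44 102 121 130 130 129 129 129 129 129 129
 129 130 130 130 130 129 129 129 129 129 128 129 129 129 128 113  65  84
  83  84  83  84  83  83]
col 285 [147 146 144 143 142 143 142 141 139
[... 485 characters left out ...]
0 111  66  95 120 130 133 132 132 132 132
 132 132 132 131 131 132 132 132 132 131 130 131 130 131 130 131 130 129
 129 129 129 130 129 129 129 129 129 129 128 116  81  65  66  69  69  70
  71  72  72  72]
col 300 [136 170 177 177 178 178 178 178 134  75  99 124 131 133 134 134 134 132
 133 133 133 133 132 131 132 131 132 131 131 131 131 131 130 130 130 130
 130 130 129 129 129 129 129 129 129 129 129 113  82  76  79  80  79  80
  81  82  81  81]
hc [ 0.6907 -0.147   0.265 ]
tl [ 0.6777 -0.1314  0.265 ]
br [ 0.7041 -0.1631  0.265 ]
pegend [ 0.6994 -0.2165  0.22  ]
tip [ 0.6856 -0.1126  0.23  ]
railend [ 0.6994 -0.0747  0.22  ]
railup [ 0.6951 -0.031   0.22  ]
br bar [ 0.6945 -0.1837  0.22  ]
```

Call:
{"op": "step_arm", "data": {
  "deltas": [
    {"x":2,"y":20,"z":-10,"rx":0.2,"ry":-0.5,"rz":1.2,"jaw":60},
    {"x":2,"y":22,"z":-20,"rx":0,"ry":0,"rz":0.4,"jaw":60},
    {"x":0,"y":10,"z":-30,"rx":0,"ry":0,"rz":0,"jaw":60},
    {"x":0,"y":0,"z":-25,"rx":0,"ry":0,"rz":0,"jaw":60},
    {"x":0,"y":0,"z":-20,"rx":0,"ry":0,"rz":0,"jaw":60},
    {"x":0,"y":0,"z":0,"rx":0,"ry":0,"rz":0,"jaw":60},
    {"x":0,"y":0,"z":0,"rx":0,"ry":0,"rz":0,"jaw":60}
  ]
}}

```text
clock: 29.3
ee_pos: [0.6826, -0.1583, 0.3033]
tcp_rot: [[0.107, 0.002, 0.994], [-0.994, -0.006, 0.107], [0.006, -1.0, 0.001]]
ft_force: [0.9, 0.0, 0.5]
gripper_width: 0.703
```

Call:
{"op": "step_arm", "data": {
  "deltas": [
    {"x":8,"y":10,"z":0,"rx":0.3,"ry":0,"rz":0.7,"jaw":60},
    {"x":0,"y":0,"z":0,"rx":0,"ry":0,"rz":0,"jaw":60},
    {"x":0,"y":0,"z":-10,"rx":0,"ry":0,"rz":0,"jaw":60},
    {"x":0,"y":0,"z":-10,"rx":0,"ry":0,"rz":0,"jaw":60},
    {"x":0,"y":0,"z":-8,"rx":0,"ry":0,"rz":0,"jaw":60},
    {"x":0,"y":0,"z":0,"rx":0,"ry":0,"rz":0,"jaw":60},
    {"x":0,"y":0,"z":0,"rx":0,"ry":0,"rz":0,"jaw":60}
  ]
}}

```text
clock: 30.0
ee_pos: [0.6926, -0.1497, 0.2776]
tcp_rot: [[0.118, 0.009, 0.993], [-0.993, -0.003, 0.118], [0.004, -1.0, 0.009]]
ft_force: [-0.8, 0.0, -0.3]
gripper_width: 0.702
```

Run:
```python
from h import *; import pickle
o=readout.observe();c=optics.get_calibration("wrist");f=optics.grab_frame("wrist");pickle.dump((o,c,f),open("pics/w13.pkl","wb"))
print(o["ee_pos"],o["tcp_rot"][:,1],np.degrees(np.arctan2(o["tcp_rot"][1,2],o["tcp_rot"][0,2])))
p=proj(c,np.array([.6907,-.148,.265]));print("pred",p)
g=cv2.cvtColor(f,cv2.COLOR_RGB2GRAY).astype(int);u,v=p.astype(int)
for dv in(-12,0,12): print(v+dv,u-45,g[v+dv,u-45:u+46])
for du in(-10,10): print(u+du,v-50,g[v-50:v+51,u+du])
```

```text
[ 0.6926 -0.1497  0.2776] [ 0.009  -0.0027 -1.    ] 6.799211290980961
pred [275.4796 250.4539]
238 230 [188 193 190 189 188 186 186 184 179  99  98  96 101 101  98  98  89  91
  89  91  91  89  85  64 100 120 132 130 131 131 130 131 131 130 131 130
 131 131 130 130 131 131 130 131 130 131 130 130 130 131 131 130 130 131
 130 130 130 130 130 129 129 130 129 130 129 118 100  78 175 170 181 182
 181 193 188 187 189 181 179 175 171 167 167 179 184 186 188 186 182 178
 173]
250 230 [180 190 190 188 186 184 182 182 180 152  98 101  98  98  98 104 108 108
 109 109 107 105  99  69  97 115 126 130 130 130 130 130 131 131 130 131
 130 130 130 131 131 130 131 131 130 130 130 129 130 130 129 129 130 130
 131 129 129 129 129 129 129 129 129 130 128 119 105  82 192 191 184 184
 181 177 179 178 177 172 169 174 183 182 182 184 187 184 181 178 173 168
 163]
262 230 [192 191 188 185 184 181 182 181 180 179 182 178 175 178 188 190 189 192
 188 106 104 100  99  99  71 110 121 131 129 129 129 129 129 129 129 129
 130 129 129 129 130 129 129 129 129 130 129 130 130 129 129 130 129 129
 129 129 129 129 129
[... 269 characters left out ...]
 131 131 131 131
 131 130 130 130 130 130 130 130 130 130 131 130 131 131 131 130 130 130
 130 130 129 129 128 129 129 129 129 129 130 130 129 129 130 129 129 129
 129 128 129 128 129 126 106  75  59  61  61  72  88 103 116 134 140 141
 195 212 212 212 212 212 212 212 212 212 211]
285 200 [126  89  56  54  54  54  55  55  54  55  55  54  55  55  56  55  55  56
  56  56  55  71 100 115 121 128 130 130 130 131 130 130 130 131 130 131
 130 131 130 130 130 130 130 130 131 130 129 129 129 129 129 129 129 129
 129 129 129 129 130 129 129 129 129 129 129 129 129 129 129 129 129 129
 129 129 128 129 128 119 113 160 180 181 182 183 184 185 186 186 187 187
 188 188 189 189 167 151 151 150 150 150 126]
```

Call:
{"op": "step_arm", "data": {
  "deltas": [
    {"x":-2,"y":2,"z":-8,"rx":0.2,"ry":0.5,"rz":0,"jaw":60},
    {"x":-1,"y":0,"z":-10,"rx":0,"ry":0,"rz":0,"jaw":60},
    {"x":-1,"y":0,"z":-10,"rx":0,"ry":0.2,"rz":0,"jaw":60},
    {"x":-1,"y":0,"z":-10,"rx":0,"ry":0.2,"rz":0,"jaw":60},
    {"x":0,"y":0,"z":0,"rx":0,"ry":0,"rz":0,"jaw":60},
    {"x":0,"y":0,"z":0,"rx":0,"ry":0,"rz":0,"jaw":60}
  ]
}}

```text
clock: 30.65
ee_pos: [0.6865, -0.1474, 0.2354]
tcp_rot: [[0.118, -0.01, 0.993], [-0.993, 0.001, 0.118], [-0.003, -1.0, -0.009]]
ft_force: [-0.7, 0.4, -0.3]
gripper_width: 0.703
```

Call:
{"op": "step_arm", "data": {
  "deltas": [
    {"x":4,"y":0,"z":-3,"rx":0,"ry":-0.5,"rz":0,"jaw":60},
    {"x":0,"y":0,"z":0,"rx":0,"ry":0,"rz":0,"jaw":60},
    {"x":0,"y":0,"z":0,"rx":0,"ry":0,"rz":0,"jaw":60}
  ]
}}

```text
clock: 30.95
ee_pos: [0.6914, -0.1476, 0.2328]
tcp_rot: [[0.118, 0.001, 0.993], [-0.993, 0.001, 0.118], [-0.001, -1.0, 0.001]]
ft_force: [0.6, 0.2, -1.0]
gripper_width: 0.702
```

Call:
{"op": "step_arm", "data": {
  "deltas": [
    {"x":0,"y":0,"z":0,"rx":0,"ry":0,"rz":0,"jaw":35},
    {"x":0,"y":0,"z":0,"rx":0,"ry":0,"rz":0,"jaw":10},
    {"x":0,"y":0,"z":0,"rx":0,"ry":0,"rz":0,"jaw":10},
    {"x":0,"y":0,"z":0,"rx":0,"ry":0,"rz":0,"jaw":10},
    {"x":0,"y":0,"z":0,"rx":0,"ry":0,"rz":0,"jaw":10},
    {"x":0,"y":0,"z":0,"rx":0,"ry":0,"rz":0,"jaw":10}
  ],
  "newtons": 60
}}

```text
clock: 31.55
ee_pos: [0.6915, -0.1477, 0.2339]
tcp_rot: [[0.118, 0.002, 0.993], [-0.993, 0.001, 0.118], [-0.0, -1.0, 0.002]]
ft_force: [0.0, 0.4, -0.4]
gripper_width: 0.276
```

Call:
{"op": "step_arm", "data": {
  "deltas": [
    {"x":0,"y":0,"z":6,"rx":0,"ry":0,"rz":0,"jaw":10},
    {"x":0,"y":0,"z":6,"rx":0,"ry":0,"rz":0,"jaw":10},
    {"x":0,"y":0,"z":3,"rx":0,"ry":0,"rz":0,"jaw":10},
    {"x":0,"y":0,"z":0,"rx":0,"ry":0,"rz":0,"jaw":10},
    {"x":0,"y":0,"z":0,"rx":0,"ry":0,"rz":0,"jaw":10}
  ]
}}

```text
clock: 32.05
ee_pos: [0.6905, -0.1473, 0.2479]
tcp_rot: [[0.118, -0.001, 0.993], [-0.993, 0.002, 0.118], [-0.002, -1.0, -0.001]]
ft_force: [0.2, -1.0, -3.9]
gripper_width: 0.271
```

Call:
{"op": "step_arm", "data": {
  "deltas": [
    {"x":-8,"y":-1,"z":1,"rx":0,"ry":0,"rz":0,"jaw":10},
    {"x":-10,"y":-1,"z":0,"rx":0,"ry":0,"rz":0,"jaw":10},
    {"x":-10,"y":-1,"z":0,"rx":0,"ry":0,"rz":0,"jaw":10},
    {"x":-10,"y":-1,"z":0,"rx":0,"ry":0,"rz":0,"jaw":10},
    {"x":-5,"y":0,"z":0,"rx":0,"ry":0,"rz":0,"jaw":10},
    {"x":0,"y":0,"z":0,"rx":0,"ry":0,"rz":0,"jaw":10}
  ]
}}

```text
clock: 32.65
ee_pos: [0.6416, -0.1515, 0.2483]
tcp_rot: [[0.118, -0.004, 0.993], [-0.993, 0.002, 0.118], [-0.003, -1.0, -0.004]]
ft_force: [-0.2, -0.2, -2.6]
gripper_width: 0.277
```

Call:
{"op": "step_arm", "data": {
  "deltas": [
    {"x":0,"y":10,"z":0,"rx":0,"ry":0,"rz":-0.5,"jaw":10},
    {"x":0,"y":20,"z":0,"rx":0,"ry":0,"rz":-0.5,"jaw":10},
    {"x":0,"y":25,"z":0,"rx":0,"ry":0,"rz":-0.5,"jaw":10},
    {"x":0,"y":25,"z":0,"rx":0,"ry":0,"rz":-0.4,"jaw":10},
    {"x":0,"y":25,"z":0,"rx":0,"ry":0,"rz":0,"jaw":10},
    {"x":0,"y":15,"z":0,"rx":0,"ry":0,"rz":0,"jaw":10},
    {"x":0,"y":8,"z":0,"rx":0,"ry":0,"rz":0,"jaw":10},
    {"x":0,"y":0,"z":0,"rx":0,"ry":0,"rz":0,"jaw":10},
    {"x":0,"y":0,"z":0,"rx":0,"ry":0,"rz":0,"jaw":10}
  ]
}}

```text
clock: 33.55
ee_pos: [0.6439, -0.016, 0.2491]
tcp_rot: [[0.081, 0.001, 0.997], [-0.997, 0.003, 0.081], [-0.003, -1.0, 0.001]]
ft_force: [-0.3, 0.5, -3.8]
gripper_width: 0.27
```

Run:
```python
from h import *; import pickle
o=readout.observe();c=optics.get_calibration("wrist");f=optics.grab_frame("wrist");pickle.dump((o,c,f),open("pics/w14.pkl","wb"))
print(o["ee_pos"],o["tcp_rot"][:,1],np.degrees(np.arctan2(o["tcp_rot"][1,2],o["tcp_rot"][0,2])))
g=cv2.cvtColor(f,cv2.COLOR_RGB2GRAY).astype(int)
for y in(0.02,.05,.08):
    p=proj(c,np.array([.689-.081*(y-.044),y,.22]));u,v=p.astype(int);print(y,p,u-20,g[v,u-20:u+21])
    for q in (u-20,u+20): pass
p=proj(c,np.array([.689-.081*(.119-.044),.119,.22]));print("collar",p); u,v=p.astype(int);print(v-25,g[max(v-25,0):v+25,u+2])
S=optics.grab_frame("scene"); cv2.imwrite("pics/s14.png",S[:,:,::-1])
```

```text
[ 0.6439 -0.016   0.2491] [ 0.0009  0.003  -1.    ] 4.621799493823377
0.02 [367.9259 188.4993] 347 [194 191 189 186 183 186 188 192 189 188 188 187 182 147  78 110 129 144
 158 172 187 202 208 209 209 209 207 205 199 191 179 160 147 162 158 153
 156 164 165 142  89]
0.05 [372.4159 133.333 ] 352 [188 188 186 186 186 184 183 182 184 188 190 188 153  75 106 124 140 154
 166 179 193 205 207 211 211 209 207 202 198 188 176 159 154 175 172 170
 168 165 160 163 169]
0.08 [377.3883  72.2388] 357 [174 178 176 177 174 174 167  86  58  79  81  79  65  86 112 128 141 154
 165 177 188 199 207 215 215 214 209 201 196 189 179 164 129  81  82  82
  82  82  81  80  81]
collar [384.7113 -17.7354]
-42 [216 216 216 216 216 216 216 216]
```

Call:
{"op": "step_arm", "data": {
  "deltas": [
    {"x":8,"y":0,"z":0,"rx":0,"ry":0,"rz":0,"jaw":10},
    {"x":10,"y":1,"z":0,"rx":0,"ry":0,"rz":0,"jaw":10},
    {"x":10,"y":1,"z":0,"rx":0,"ry":0,"rz":0,"jaw":10},
    {"x":0,"y":0,"z":0,"rx":0,"ry":0,"rz":0,"jaw":10},
    {"x":0,"y":0,"z":0,"rx":0,"ry":0,"rz":0,"jaw":10}
  ]
}}

```text
clock: 34.15
ee_pos: [0.6756, -0.0178, 0.2487]
tcp_rot: [[0.075, 0.002, 0.997], [-0.997, 0.002, 0.075], [-0.002, -1.0, 0.002]]
ft_force: [0.3, 0.1, -3.1]
gripper_width: 0.269
```

Call:
{"op": "step_arm", "data": {
  "deltas": [
    {"x":8,"y":1,"z":0,"rx":0,"ry":0,"rz":0.2,"jaw":10},
    {"x":7,"y":0,"z":0,"rx":0,"ry":0,"rz":0,"jaw":10},
    {"x":2,"y":0,"z":0,"rx":0,"ry":0,"rz":0,"jaw":10},
    {"x":0,"y":0,"z":0,"rx":0,"ry":0,"rz":0,"jaw":10},
    {"x":0,"y":0,"z":0,"rx":0,"ry":0,"rz":0,"jaw":10}
  ]
}}

```text
clock: 34.65
ee_pos: [0.6939, -0.0166, 0.2482]
tcp_rot: [[0.079, 0.001, 0.997], [-0.997, 0.002, 0.079], [-0.002, -1.0, 0.001]]
ft_force: [-0.4, 0.8, -3.2]
gripper_width: 0.272
```

Call:
{"op": "step_arm", "data": {
  "deltas": [
    {"x":1,"y":0,"z":-4,"rx":0,"ry":0,"rz":0,"jaw":10},
    {"x":0,"y":0,"z":-4,"rx":0,"ry":0,"rz":0,"jaw":10},
    {"x":0,"y":0,"z":-3,"rx":0,"ry":0,"rz":0,"jaw":10},
    {"x":0,"y":0,"z":0,"rx":0,"ry":0,"rz":0,"jaw":10}
  ]
}}

```text
clock: 35.05
ee_pos: [0.694, -0.0165, 0.2362]
tcp_rot: [[0.079, -0.0, 0.997], [-0.997, 0.002, 0.079], [-0.002, -1.0, -0.0]]
ft_force: [-0.4, -0.1, -3.0]
gripper_width: 0.267
```

Call:
{"op": "step_arm", "data": {
  "deltas": [
    {"x":0,"y":0,"z":-2,"rx":0,"ry":0,"rz":0,"jaw":10},
    {"x":0,"y":0,"z":-1,"rx":0,"ry":0,"rz":0,"jaw":10},
    {"x":0,"y":0,"z":0,"rx":0,"ry":0,"rz":0,"jaw":10},
    {"x":0,"y":0,"z":0,"rx":0,"ry":0,"rz":0,"jaw":10}
  ]
}}

```text
clock: 35.45
ee_pos: [0.6941, -0.0165, 0.2341]
tcp_rot: [[0.079, 0.001, 0.997], [-0.997, 0.002, 0.079], [-0.002, -1.0, 0.001]]
ft_force: [0.0, 0.4, -3.9]
gripper_width: 0.27
```

Call:
{"op": "step_arm", "data": {
  "deltas": [
    {"x":0,"y":0,"z":-2,"rx":0,"ry":0,"rz":0,"jaw":10},
    {"x":0,"y":0,"z":-2,"rx":0,"ry":0,"rz":0,"jaw":10}
  ]
}}

```text
clock: 35.65
ee_pos: [0.6943, -0.0166, 0.2338]
tcp_rot: [[0.079, 0.004, 0.997], [-0.997, 0.002, 0.079], [-0.002, -1.0, 0.004]]
ft_force: [-3.6, 0.1, 7.1]
gripper_width: 0.272
```

Seated: the z force rose to +7 N at TCP z 0.2338. Now slide along the rail.

Call:
{"op": "step_arm", "data": {
  "deltas": [
    {"x":0,"y":5,"z":0,"rx":0,"ry":0.1,"rz":0,"jaw":10},
    {"x":-1,"y":10,"z":0,"rx":0,"ry":0,"rz":0,"jaw":10},
    {"x":-1,"y":12,"z":0,"rx":0,"ry":0,"rz":0,"jaw":10},
    {"x":-1,"y":12,"z":0,"rx":0,"ry":0,"rz":0,"jaw":10},
    {"x":-1,"y":12,"z":0,"rx":0,"ry":0,"rz":0,"jaw":10},
    {"x":0,"y":0,"z":0,"rx":0,"ry":0,"rz":0,"jaw":10}
  ]
}}

```text
clock: 36.25
ee_pos: [0.6904, 0.0391, 0.2339]
tcp_rot: [[0.08, 0.003, 0.997], [-0.997, 0.002, 0.08], [-0.002, -1.0, 0.004]]
ft_force: [-0.2, 1.3, -0.8]
gripper_width: 0.27
```

Call:
{"op": "step_arm", "data": {
  "deltas": [
    {"x":0,"y":6,"z":0,"rx":0,"ry":0.1,"rz":0,"jaw":10},
    {"x":-1,"y":10,"z":0,"rx":0,"ry":0,"rz":0,"jaw":10},
    {"x":-1,"y":10,"z":0,"rx":0,"ry":0,"rz":0,"jaw":10},
    {"x":-1,"y":8,"z":0,"rx":0,"ry":0,"rz":0,"jaw":10},
    {"x":0,"y":0,"z":0,"rx":0,"ry":0,"rz":0,"jaw":10},
    {"x":0,"y":0,"z":0,"rx":0,"ry":0,"rz":0,"jaw":10}
  ]
}}

```text
clock: 36.85
ee_pos: [0.6872, 0.0768, 0.2339]
tcp_rot: [[0.081, 0.002, 0.997], [-0.997, 0.001, 0.081], [-0.001, -1.0, 0.002]]
ft_force: [-0.1, -1.7, -1.3]
gripper_width: 0.27
```

Call:
{"op": "step_arm", "data": {
  "deltas": [
    {"x":-1,"y":7,"z":0,"rx":0,"ry":0,"rz":0,"jaw":10},
    {"x":0,"y":6,"z":0,"rx":0,"ry":0,"rz":0,"jaw":10},
    {"x":-1,"y":5,"z":0,"rx":0,"ry":0,"rz":0,"jaw":10},
    {"x":0,"y":0,"z":0,"rx":0,"ry":0,"rz":0,"jaw":10}
  ]
}}

```text
clock: 37.25
ee_pos: [0.6851, 0.0953, 0.2339]
tcp_rot: [[0.079, 0.002, 0.997], [-0.997, 0.001, 0.079], [-0.001, -1.0, 0.002]]
ft_force: [-1.3, 0.6, -0.9]
gripper_width: 0.269
```

Call:
{"op": "step_arm", "data": {
  "deltas": [
    {"x":0,"y":3,"z":0,"rx":0,"ry":0,"rz":0,"jaw":10},
    {"x":0,"y":3,"z":0,"rx":0,"ry":0,"rz":0,"jaw":10},
    {"x":0,"y":3,"z":0,"rx":0,"ry":0,"rz":0,"jaw":10}
  ]
}}

```text
clock: 37.55
ee_pos: [0.685, 0.1042, 0.2339]
tcp_rot: [[0.079, 0.002, 0.997], [-0.997, -0.0, 0.079], [0.0, -1.0, 0.002]]
ft_force: [-0.3, -1.5, -2.0]
gripper_width: 0.271
```

Call:
{"op": "step_arm", "data": {
  "deltas": [
    {"x":0,"y":2,"z":0,"rx":0,"ry":0,"rz":0,"jaw":10},
    {"x":0,"y":2,"z":0,"rx":0,"ry":0,"rz":0,"jaw":10},
    {"x":0,"y":2,"z":0,"rx":0,"ry":0,"rz":0,"jaw":10}
  ]
}}

```text
clock: 37.85
ee_pos: [0.685, 0.1043, 0.234]
tcp_rot: [[0.078, 0.001, 0.997], [-0.997, -0.011, 0.078], [0.011, -1.0, 0.0]]
ft_force: [-0.4, -5.7, -0.7]
gripper_width: 0.276
```

Contact with the collar: y stops at 0.1043 with −5.7 N. I'll release.

Call:
{"op": "step_arm", "data": {
  "deltas": [
    {"x":0,"y":0,"z":0,"rx":0.6,"ry":0,"rz":0,"jaw":10},
    {"x":0,"y":0,"z":0,"rx":0,"ry":0,"rz":0,"jaw":10},
    {"x":0,"y":0,"z":0,"rx":0,"ry":0,"rz":0,"jaw":26},
    {"x":0,"y":0,"z":0,"rx":0,"ry":0,"rz":0,"jaw":45},
    {"x":0,"y":0,"z":0,"rx":0,"ry":0,"rz":0,"jaw":45},
    {"x":0,"y":0,"z":0,"rx":0,"ry":0,"rz":0,"jaw":45},
    {"x":0,"y":0,"z":0,"rx":0,"ry":0,"rz":0,"jaw":45}
  ]
}}

```text
clock: 38.55
ee_pos: [0.6859, 0.1064, 0.2354]
tcp_rot: [[0.078, 0.004, 0.997], [-0.997, 0.003, 0.078], [-0.003, -1.0, 0.004]]
ft_force: [0.2, -0.4, 0.2]
gripper_width: 0.527
```

Call:
{"op": "step_arm", "data": {
  "deltas": [
    {"x":0,"y":0,"z":8,"rx":0,"ry":0,"rz":0,"jaw":45},
    {"x":0,"y":0,"z":15,"rx":0,"ry":0,"rz":0,"jaw":45},
    {"x":0,"y":0,"z":30,"rx":0,"ry":0,"rz":0,"jaw":45},
    {"x":0,"y":0,"z":40,"rx":0,"ry":0,"rz":0,"jaw":45},
    {"x":-10,"y":-20,"z":40,"rx":0,"ry":0,"rz":0,"jaw":45},
    {"x":-40,"y":-20,"z":20,"rx":0,"ry":0,"rz":0,"jaw":45},
    {"x":-40,"y":0,"z":0,"rx":0,"ry":0,"rz":0,"jaw":45},
    {"x":-40,"y":0,"z":0,"rx":0,"ry":0,"rz":0,"jaw":45},
    {"x":0,"y":0,"z":0,"rx":0,"ry":0,"rz":0,"jaw":45},
    {"x":0,"y":0,"z":0,"rx":0,"ry":0,"rz":0,"jaw":45}
  ]
}}

```text
clock: 39.55
ee_pos: [0.5509, 0.0656, 0.3983]
tcp_rot: [[0.079, 0.009, 0.997], [-0.997, 0.003, 0.079], [-0.002, -1.0, 0.009]]
ft_force: [0.5, 0.5, 0.0]
gripper_width: 0.524
```

Run:
```python
from h import *
S=optics.grab_frame("scene");D=optics.grab_frame("side")
T=np.hstack([cv2.resize(crop(S,90,200,280,180,3),(480,309)),cv2.resize(crop(S,275,190,100,96,4),(320,309))])
B=np.hstack([cv2.resize(crop(D,195,100,120,110,4),(316,290)),cv2.resize(crop(D,290,90,183,110,4),(484,290))])
cv2.imwrite("pics/fin.png",np.vstack([T,B]));print(readout.observe()["ee_pos"])
```

```text
[0.5517 0.0657 0.3979]
```

View pics/fin.png

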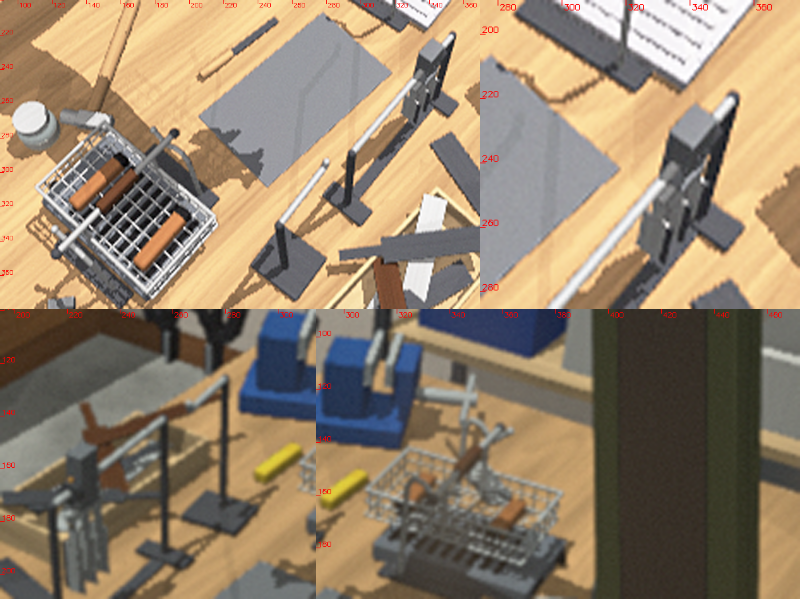

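The last picture shows the carrier upright against the collar (695,130) and the basket level on the drying hooks with both handles in it. I'm handing in.

```bash
python3 -c "
from rig import ticket
print(ticket.job_done())"
```

```text
the job is handed in; nothing more can be done
None
```

I finished the whole job and handed it in at about 40 s of the 210 s; the hand-in gives no verdict.

- **Handles:** there were only two, both on the mat. I laid one in each half of the basket. The wrist view showed them about 80 mm either side of the bail, with the basket level on the loading hooks.
- **Basket:** carried by its grip to the drying hooks. It met the hooks at nearly the same grip height as on the loading hooks (TCP z about 0.135 m). After release it hung level with both handles inside.
- **Carrier:** unhooked from its peg and hooked on the half away from the collar. The force rose to +7 N as it seated. I then slid it until it stopped at y = 0.104 m with −5.7 N against the collar.
- **Last check:** the final scene and side pictures show the carrier upright against the collar and the basket still level. The file, tin and jar were not touched, though I did not re-measure where they stand.
- **Disagreements:** the carrier met the collar about 2 mm past where I had worked it out, within my measuring error. Seating the basket took several small lowering moves that barely moved the arm, and the last one pressed with about 34 N until I eased it.

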